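Close up the used-battery bins

ROBOT

A 6-joint arm with a two-finger parallel gripper is mounted at the origin on the work surface. World frame = base frame: x ahead of the robot, y to its left, z up, the work surface at z = 0. Lengths are in m, angles in rad, forces in N, time in s.
With the tool pointing down it reaches from about 0.325 to 0.775 m from the base axis. Payload 5.5 kg.
Tool frame: the origin (TCP) lies midway between the tips of the shut fingers; the grasp point (between the pads) lies 19 mm behind it; z points along the fingers, y is the line along which they close (so a half turn about z gives the same grasp; the last joint's range is limited). The gripper opens to 85 mm and grips with 20 to 120 N. Pads are 22 mm wide; open, the fingers measure 114 mm over their backs; the gripper's body (76 mm by 85 mm) begins 54 mm behind the grasp point. The pads swing forward as they close: fully open they stand 13 mm farther back than shut.
Start: joints at [-1.182, 0.091, 1.231, -0, 1.82, -0.057], TCP at [0.259, -0.541, 0.231] pointing down, gripper open.
Joint ranges: [-2.87, 2.87], [-0.86, 2.18], [0.17, 2.46], [-1.51, 4.65], [0.06, 2.69], [-2.65, 2.65]. Speed limits (rad/s): [2.57, 2.57, 3.01, 3.14, 3.14, 3.14].

INTERFACE

Orientations are given as a rotation vector (axis times angle).
In Python, from bench import telemetry, vision, bot gives the robot as it stands.
- The arm moves only by the tool send_rows, never from a script. Its argument "rows" is a list of rows, each a list of 3 entries, a list of its own where there are three numbers: the opening in per cent of the stroke, from 0 (shut) to 100 (fully open), then the shift along the tool's x, y, z in mm, then the turn, a rotation vector about the tool's x, y, z in degrees. In form: [[grip, [dx, dy, dz], [wx, wy, wz]], ...]. A call has 1 to 12 rows; each row shifts and turns the commanded pose from where the row before left it, along the tool's axes as they then stand; what a row does not reach is not made up. A row lasts 1/8 s, in which the tool goes at most 62.5 mm and 10.7 degrees, less where a joint would pass 70% of its speed; a pose out of reach is approached as far as the arm can. A call is refused whole if a number of a shift passes 62.5 or a number of a turn 10.7, either way. A call with a gripper value outside its range is refused whole. The fingers move at their own pace and stop on an object; "newtons" is the grip in N (left out, the last holds). Time passes only in rows, so rows that do not move let the fingers close. It gives the time, the measured TCP pose, the force, the opening and the grip force at its end, in the units of the state.
- telemetry.observe(): the state, without advancing time (a new reading comes with each control period).
- vision.snapshot(name): name is "scene" or "side" or "wrist"; returns (picture, depth): 400x640x3 uint8, red, green, blue; 400x640 float32, m along the optical axis (not along the pixel's ray), 0 where there is no reading.
- vision.camera_model(name): a dict with "mtx" (3x3 intrinsics, pixels), "R" (3x3) and "t" (3): a world point X has camera coordinates R X + t. Camera axes: x right, y down, z forward; pixel columns grow to the right and rows downward; lengths in m; the calibration is good to about 2 mm. A picture is of the moment at which its call begins: read the wrist's pose just before it. camera_model takes no time and is no camera call; for the wrist camera it gives the pose at the moment of the call.
- bot.job_done(): hands the job in; it is judged then, once.
The state is a dict: "clock": time; "joint_pos": joint angles; "qd": joint speeds; "joint_torque": joint torques, N m; "eef_pos": TCP position; "orientation": TCP orientation; "ft_force": force on the tool from outside, world axes, zero at the start; "ft_torque": the same for the moment, N m; "opening": opening from 0.0 (shut) to 1.0 (fully open); "finger_force": force on a finger pad.
Only numpy, scipy, OpenCV 4.12 (cv2) and the standard library are available. Lean on these libraries where they do the work, as an engineer would, in place of code of your own. Each camera call takes 0.05 s, during which the arm holds its last target. There are 200 camera calls.

TASK

Put every spent block battery lying on the shelf into the empty red bin, then close both bins: find by trying which lid fits which bin's thread, screw each clockwise until it is fully home, and leave the spare lid lying on the shelf the right way up. Once both bins are closed, turn the collection dial clockwise until its pointer stands at the white index mark. Leave the bowl, the bulb, the torch and the cap sorter where they are.

Things in the scene. Friction and masses are not known exactly. Their poses are not given: they have to be found in the camera images.
- bin: the empty one of two red round plastic bins, fixed to the shelf, 124 mm wide, open at the top. Origin: centre of its underside, z up. A shoulder at 64 mm height leads in to an upright neck, 76 mm outside and 70 mm inside diameter, whose rim is 90 mm above the shelf; inner floor 4 mm up. What is dropped in through the neck may lie as it falls
- full_bin: the other red bin, same size and shape as bin, fixed to the shelf, already holding round cells up to half its height; origin: centre of its underside. Only to be closed. Which bin stands left and which right differs
- bin_rim (a point): centre of the empty bin's mouth, level with the rim. Each bin's neck carries outside a coarse right-handed multi-start thread: ribs out to 90 mm diameter, beginning 4 mm below the rim, lead 36 mm per full turn. The number of starts differs from bin to bin and from day to day, never the same on both: of the three lids one fits this bin, another the other, the third neither; trying tells
- full_bin_rim (a point): centre of the full bin's mouth, level with its rim, 90 mm above the shelf
- lid_a: red plastic screw lid; the three lids look alike from outside. Round, 102 mm wide, skirt and disc 27 mm tall; on the disc an upright grip bar 64 mm long, 14 mm wide, 22 mm tall (its top 49 mm above the skirt's lower edge). Origin: centre of the skirt's lower edge, z up through the lid, x along the grip bar. About 60 g. Inside the skirt are lugs, their number differing from lid to lid
- lid_b: second lid, outside just like lid_a. A lid may be set on the thread at any angle; turned clockwise seen from above with light pressure (about 3 N), the fitting one sinks 36 mm per turn (about 2 mm of play) until its disc stops on the bin's rim: fully home, its origin 67 mm above the bin's. That takes about 70 to 210 degrees. Home or jammed, it resists turning with 0.5 Nm or more: do not force it
- lid_c: third lid, outside just like lid_a. A lid that does not fit a bin jams after at most a third of a turn, 10 mm or more above the home height, and may sit askew; turn it back a little and it lifts straight off, whereas a lid that has begun to thread cannot be lifted off
- battery_1: spent 9 V block battery lying flat, 48 mm long (x), 26.5 mm wide (y), 17.5 mm tall (z), about 46 g. Origin: centre of its underside as it first lies. Dropping it through the neck of the empty bin is fine. Two to four batteries are present
- battery_2: as battery_1
- battery_3: as battery_1
- battery_4: as battery_1
- dial (a joint): angle of the collection dial (rad), grows as it turns clockwise seen from above, stops at 0 and 6.28; turns stiffly (about 0.03 Nm) and stays where it is left
- dial_grip (a point): point on the dial's upright axis, 37 mm above the shelf, inside the knob's grip bar: 52 mm long, 14 mm wide, top 46 mm above the shelf, bottom 14 mm. x points along the bar towards the pointer, z up. The black knob stands on a flat grey foot 80 mm wide and 8 mm high
- pointer_tip (a point): tip of the dial's small white pointer, 41 mm from the dial's axis, in line with the grip bar; it turns with the dial
- index_mark (a point): inner end of the white index mark on the fixed aluminium ring round the dial, 41 mm from the dial's axis: where the pointer tip must come. 60 to 170 degrees clockwise of the pointer at the start
- bowl: white ceramic bowl of button cells, 110 mm wide, 45 mm tall; origin: centre of its underside. To be left alone
- bulb_sleeve: compact fluorescent bulb in a clear plastic sleeve, lying, 135 x 52 x 52 mm, long axis x; origin: centre of its underside. To be left alone
- torch: white torch, lying, 145 mm long (x), 44 mm thick; origin: on the shelf below it. To be left alone
- cap_sorter: blue open tray with three compartments of bottle caps, 160 x 100 x 50 mm; origin: centre of its underside. To be left alone
There are look-alikes about, which are no part of the job. What is shaped like the part that bears dial but orange or purple is not meant. Leave any orange look-alike of the lid_c alone.

How it is judged:
By the outcome, as a careful person would: the job done as asked, in the order asked, and still so for the second after the job is handed in, with the robot touching nothing.
Of battery_1, battery_2, battery_3, battery_4 only 2 to 4 are there at a start; the rules pass over those that are not, and their reading is None.
At some moment in a run one of battery_1, battery_2, battery_3, battery_4, lid_a, lid_b, lid_c may be knocked a few centimetres aside while the robot is not near it.
It also fails if it takes over 210 s, if anything falls off the work surface, if the arm or the gripper's body presses on something with over 40 N, if the wrist force passes 120 N, or if a joint passes its speed limit or range.

## Working session

There is one attempt and no reset: what is moved stays moved. The work goes in short steps, Python scripts to look and compute and a tool call to move; the robot and the scene stay as the last step left them, time stands still between calls to the robot, and variables do not carry over. Pictures are saved under pics/ and viewed, at most 14 in all, crops included, and the job is handed in when it is done.

Besides the shell and the picture viewer there is one more tool, called after "Emit:" as name(argument=value, ...) on one line, values as JSON. send_rows: Moves the arm, as the interface text tells. Its arguments: {"type":"object","properties":{"rows":{"type":"array"},"newtons":{"type":"number"}},"required":["rows"]}

```bash
ls; mkdir -p pics; python3 - <<'E'
from bench import telemetry, vision
import cv2,numpy as np
print(telemetry.observe())
for n in("scene","side"):
    p,d=vision.snapshot(n);cv2.imwrite(f"pics/{n}0.png",p[:,:,::-1]);np.savez(f"{n}0.npz",p=p,d=d,**vision.camera_model(n))
    print(vision.camera_model(n))
E
```

```text
pics
{'clock': 0.0, 'joint_pos': array([-1.18166749e+00,  9.18518291e-02,  1.23189575e+00, -1.28567377e-05,
        1.81978926e+00, -5.66947635e-02]), 'qd': array([-4.54277352e-04,  6.75473006e-04,  6.50940166e-04,  1.91936716e-04,
        1.62949310e-03,  1.57514949e-05]), 'joint_torque': array([-1.65408428e-04, -4.58727622e+01, -4.18025851e+01, -1.40517327e-04,
        1.14802361e-02, -1.15699672e-05]), 'eef_pos': array([ 0.25861057, -0.54109257,  0.2301495 ]), 'orientation': array([-3.06199607e+00, -6.94084608e-01,  5.24268427e-04]), 'ft_force': array([ 0.91722336, -0.68208208,  0.51822949]), 'ft_torque': array([ 0.04179352, -0.05742042,  0.00216591]), 'finger_force': 0.0, 'opening': 1.0028308130236947}
{'mtx': array([[448.95895387,   0.        , 317.01493441],
       [  0.        , 448.95895387, 198.01198436],
       [  0.        ,   0.        ,   1.        ]]), 'R': array([[ 0.8364472 ,  0.54793162,  0.0112705 ],
       [ 0.47590457, -0.7159881 , -0.51076009],
       [-0.27179206,  0.43258753, -0.85964941]]), 't': array([-0.46311336, -0.30419232,  1.36696014])}
{'mtx': array([[383.61605123,   0.        , 318.63654575],
       [  0.        , 383.61605123, 201.29227444],
       [  0.        ,   0.        ,   1.        ]]), 'R': array([[ 0.94770926, -0.31896495, -0.01041761],
       [-0.19027221, -0.53852784, -0.82084362],
       [ 0.25621017,  0.77990328, -0.57105799]]), 't': array([-0.56458231,  0.14529496,  1.20266218])}
```

View pics/scene0.png

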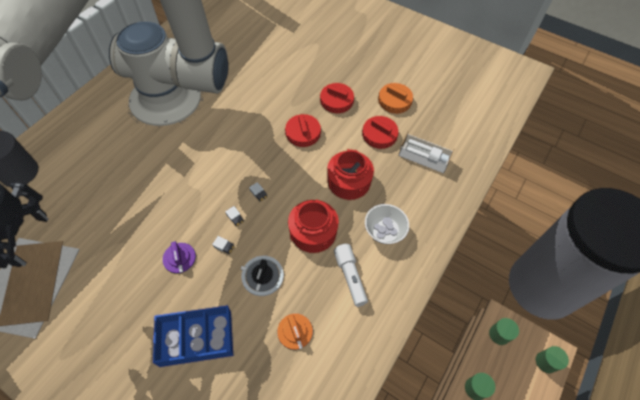

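View pics/side0.png

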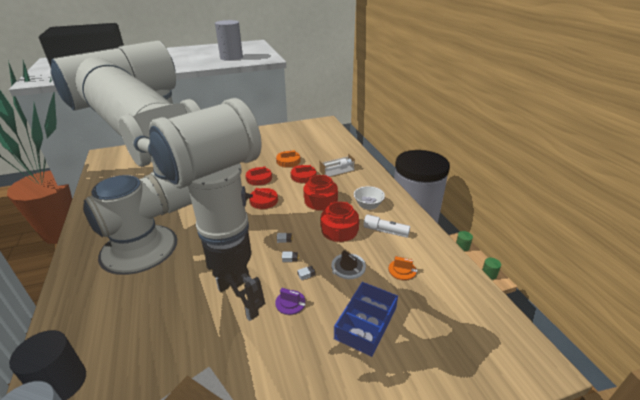

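Scene: red lids at (337,97), (303,130), (380,131). Bins at (350,175), which holds cells, and (313,225), which looks empty. Batteries at (258,190), (234,215), (223,244). The black dial is at (263,274). Side view agrees.

```bash
cat > h.py <<'E'
import numpy as np,cv2
from bench import telemetry, vision
from scipy.spatial.transform import Rotation as Rot
def cloud(d,c):
    v,u=np.mgrid[:d.shape[0],:d.shape[1]]
    X=np.stack([(u-c["mtx"][0,2])/c["mtx"][0,0]*d,(v-c["mtx"][1,2])/c["mtx"][1,1]*d,d],-1)
    return (X-c["t"])@c["R"]      # world
def ray(u,v,z,c):
    r=c["R"].T@np.linalg.inv(c["mtx"])@np.array([u,v,1.]);o=-c["R"].T@c["t"]
    return o+r*(z-o[2])/r[2]
def masks(p):
    h=cv2.cvtColor(p,cv2.COLOR_RGB2HSV).astype(int);H,S,V=h[...,0],h[...,1],h[...,2]
    return dict(red=((H<5)|(H>174))&(S>150)&(V>60),h=h)
def comps(m,amin):
    n,l,s,c=cv2.connectedComponentsWithStats(m.astype(np.uint8));
    return [(l==i) for i in range(1,n) if s[i,4]>=amin]
def load(n):
    z=np.load(n);return z["p"],z["d"],{k:z[k] for k in("mtx","R","t")}
def rect(xy):
    (c,(w,h),a)=cv2.minAreaRect((xy*1000).astype(np.float32))
    if w<h:w,h,a=h,w,a+90
    return np.round([*c,w,h,(a+90)%180-90],1)
E
python3 - <<'E'
from h import *
for n in("scene","side"):
    p,d,c=load(n+"0.npz");W=cloud(d,c);M=masks(p);print(n)
    z=W[...,2];wood=(d>0)&(abs(z)<.01)&(W[...,0]>.2)&(W[...,0]<.8)&(abs(W[...,1])<.4);print("table z",np.median(z[wood]),z[wood].std())
    for m in comps(M["red"],120):
        P=W[m&(d>0)];zt=np.percentile(P[:,2],98);T=P[P[:,2]>zt-.008]
        print("red",np.argwhere(m).mean(0)[::-1].round(),"ztop %.3f"%zt,"top",rect(T[:,:2]),"all",rect(P[:,:2]),m.sum())
    reg=(W[...,0]>.25)&(W[...,0]<.85)&(abs(W[...,1])<.5)&(d>0)
    for m in comps(reg&(z>.008)&(z<.12)&~M["red"],25):
        P=W[m];zt=np.percentile(P[:,2],95);T=P[P[:,2]>zt-.008]
        print("oth",np.argwhere(m).mean(0)[::-1].round(),"ztop %.3f"%zt,"top",rect(T[:,:2]),"all",rect(P[:,:2]),m.sum(),p[m].mean(0).round())
E
```

```text
scene
table z -0.0005827078426032028 0.0026022777107838823
red [337.  97.] ztop 0.049 top [441.9 281.1  63.4  21.    6.6] all [437.9 278.7 110.5 105.4   8.3] 792
red [303. 130.] ztop 0.049 top [426.9 120.   63.1  14.1 -44.6] all [422.4 118.5 111.1 105.6  12. ] 894
red [380. 132.] ztop 0.049 top [614.3 238.3  63.5  19.   -3.2] all [613.1 236.9 104.7  97.1 -63.8] 893
red [349. 174.] ztop 0.090 top [621.8  49.3  87.   80.9  71.2] all [617.9  62.4 149.8 117.4 -68.1] 1672
red [313. 225.] ztop 0.090 top [ 627.8 -129.8   89.5   88.    42. ] all [ 626.9 -129.1  124.7  119.1  -60. ] 2062
oth [396.  97.] ztop 0.048 top [589.2 378.2  63.7  19.1   1.1] all [589.7 377.1 103.6 103.   56.7] 812 [174. 100.  53.]
oth [319. 128.] ztop 0.026 top [456.9 155.1  60.9   9.3 -40.4] all [459.6 151.3  68.8  14.9 -46.9] 25 [155.  97.  78.]
oth [396. 134.] ztop 0.027 top [653.5 265.   47.    6.5 -54.3] all [656.2 252.8  68.5  14.6 -69.1] 25 [148.  91.  73.]
oth [426. 152.] ztop 0.046 top [757.4 236.6 135.   55.2   6.9] all [757.5 237.2 135.4  58.6   6.7] 1075 [161. 160. 156.]
oth [370. 178.] ztop 0.060 top [662
[... 2928 characters left out ...]
6.1 -206.9   47.6   32.1  -14.7] 136 [132. 133. 133.]
oth [402. 266.] ztop 0.046 top [ 727.5 -358.9   50.5   17.8  -33.2] all [ 726.  -368.5   70.9   61.6  -37.7] 337 [175.  96.  40.]
oth [306. 272.] ztop 0.019 top [ 463.3 -285.6   49.    31.     6.4] all [ 463.3 -285.6   49.    31.     6.4] 147 [138. 140. 142.]
oth [367. 304.] ztop 0.050 top [ 560.8 -486.2  146.8  100.3   41.9] all [ 560.9 -486.2  146.9  100.6   41.9] 1269 [55. 60. 93.]
oth [289. 299.] ztop 0.046 top [ 391.3 -369.6   51.    15.8  -39.1] all [ 390.9 -367.1   69.9   54.8   -1.5] 374 [101.  67. 122.]
oth [371. 319.] ztop 0.014 top [ 568.2 -492.9   22.1   14.     1.9] all [ 568.2 -492.9   22.1   14.     1.9] 35 [100. 100. 111.]
```

Emit:
send_rows(rows=[[60, [0, 0, 0], [0, 0, 9.25]], [60, [0, 0, 0], [0, 0, 9.25]], [60, [39.3, -38, 20], [0, 0, 0]], [60, [39.3, -38, 20], [0, 0, 0]], [60, [39.3, -38, 20], [0, 0, 0]], [60, [39.3, -38, 20], [0, 0, 0]], [60, [39.3, -38, 20], [0, 0, 0]], [60, [39.5, -38.4, 20], [0, 0, 0]], [60, [0, 0, 0], [0, 0, 0]], [60, [0, 0, 0], [0, 0, 0]]], newtons=40)

```text
clock: 1.35
eef_pos: [0.4647, -0.2859, 0.1111]
orientation: [3.135, 0.194, -0.001]
ft_force: [-0.4, 0.2, 0.2]
opening: 0.601
finger_force: 0.0
```

```bash
cat >> h.py <<'E'
def pose():
    s=telemetry.observe();R=Rot.from_rotvec(s["orientation"]).as_matrix()
    return s,s["eef_pos"]*1000,np.degrees(np.arctan2(R[1,0],R[0,0])),R
def go(x,y,z,phi):
    s,p,f,R=pose();t=(f-phi+180)%360-180
    a=np.radians(phi);dx,dy,dz=np.array([x,y,z])-p
    print("GO turn wz %.1f (phi %.1f) then shift [%.1f %.1f %.1f]"%(t,f,np.cos(a)*dx+np.sin(a)*dy,np.sin(a)*dx-np.cos(a)*dy,-dz))
def st():
    s,p,f,R=pose();print("t %.2f p %s phi %.1f tilt %.2f F %s T %s op %.3f ff %.1f q6 %.2f"%(s["clock"],p.round(1),f,np.degrees(np.arccos(-R[2,2])),s["ft_force"].round(1),s["ft_torque"].round(2),s["opening"],s["finger_force"],s["joint_pos"][5]))
def circ(xy):
    A=np.c_[2*xy,np.ones(len(xy))];s=np.linalg.lstsq(A,(xy**2).sum(1),rcond=None)[0]
    return np.r_[s[:2],np.sqrt(s[2]+s[:2]@s[:2])]
def look(cams=("scene","side")):
    for n in cams:
        c=vision.camera_model(n);p,d=vision.snapshot(n);np.savez("last_%s.npz"%n,p=p,d=d,**c);cv2.imwrite("last_%s.png"%n,p[:,:,::-1])
        W=cloud(d,c);M=masks(p);z=W[...,2];print(n)
        reg=(W[...,0]>.28)&(W[...,0]<.72)&(abs(W[...,1])<.42)&(d>0)
        for m in comps(M["red"]&reg,120):
            P=W[m];zt=np.percentile(P[:,2],98);T=P[P[:,2]>zt-.007]
            print(" red ztop %.3f"%zt,"top",rect(T[:,:2]),"all",rect(P[:,:2]),m.sum())
        for m in comps(reg&(z>.01)&(z<.025)&(M["h"][...,1]<70)&(M["h"][...,2]>50),60):
            P=W[m];print(" batt?",rect(P[:,:2]),m.sum(),p[m].mean(0).round())
E
python3 - <<'E'
from h import *
st();go(465,-285.6,2,7)
for n in("scene","side"):
    p,d,c=load(n+"0.npz");W=cloud(d,c)*1000;M=masks(p)["red"]
    for b in((620,50),(627,-130)):
        r=np.hypot(W[...,0]-b[0],W[...,1]-b[1]);
        m=M&(W[...,2]>86)&(W[...,2]<94)&(r<60)
        x=W[m][:,:2];q=circ(x)
        for _ in range(4):
            rr=np.hypot(*(x-q[:2]).T);q=circ(x[abs(rr-36.5)<5]) if (abs(rr-36.5)<5).sum()>20 else q
        print(n,b,q.round(1),m.sum(),rect(x))
    k=M&(W[...,2]>55)&(W[...,2]<100)
E
```

```text
t 1.35 p [ 464.7 -285.9  111.1] phi 7.1 tilt 0.05 F [-0.4  0.2  0.2] T [ 0.   -0.02  0.06] op 0.601 ff 0.0 q6 0.83
GO turn wz 0.1 (phi 7.1) then shift [0.3 -0.3 109.1]
scene (620, 50) [623.7  51.8  36.7] 135 [6.235693e+05 5.305720e+04 7.699320e+04 7.600500e+04 7.720000e+01]
scene (627, -130) [ 626.9 -128.9   36.6] 160 [ 6.235291e+05 -1.299341e+05  8.198730e+04  8.073770e+04  8.000000e-01]
side (620, 50) [619.9  53.   35.9] 44 [ 6.200148e+05  5.490690e+04  7.966840e+04  7.198250e+04 -8.560000e+01]
side (627, -130) [ 623.8 -126.9   36.3] 80 [ 6.226612e+05 -1.267754e+05  7.687850e+04  7.387830e+04 -8.970000e+01]
```

Emit:
send_rows(rows=[[60, [0, 0, 45], [0, 0, 0]], [60, [0, 0, 45], [0, 0, 0]], [60, [0, 0, 19], [0, 0, 0]], [60, [0, 0, 0], [0, 0, 0]], [0, [0, 0, 0], [0, 0, 0]], [0, [0, 0, 0], [0, 0, 0]], [0, [0, 0, 0], [0, 0, 0]], [0, [0, 0, 0], [0, 0, 0]], [0, [0, 0, -40], [0, 0, 0]], [0, [0, 0, -60], [0, 0, 0]], [0, [0, 0, -30], [0, 0, 0]]])

```text
clock: 2.72
eef_pos: [0.4661, -0.2864, 0.1371]
orientation: [3.132, 0.193, 0.007]
ft_force: [0.1, -1.3, 0.7]
opening: 0.297
finger_force: 39.9
```

```bash
python3 - <<'E'
from h import *
st();go(625.3,-128,125,7)
E
```

```text
t 2.73 p [ 466.1 -286.4  137.1] phi 7.1 tilt 0.35 F [ 0.1 -1.3  0.7] T [0.04 0.01 0.03] op 0.297 ff 39.9 q6 0.83
GO turn wz 0.1 (phi 7.1) then shift [177.4 -137.9 12.1]
```

Emit:
send_rows(rows=[[0, [44.4, -34.5, 0], [0, 0, 0]], [0, [44.4, -34.5, 0], [0, 0, 0]], [0, [44.4, -34.5, 0], [0, 0, 0]], [0, [44.4, -34.5, 0], [0, 0, 0]], [0, [0, 0, 17], [0, 0, 0]], [0, [0, 0, 17], [0, 0, 0]], [0, [0, 0, 0], [0, 0, 0]], [60, [0, 0, 0], [0, 0, 0]], [60, [0, 0, 0], [0, 0, 0]], [60, [0, 0, -30], [0, 0, 0]], [60, [0, 0, -30], [0, 0, 0]]])

```text
clock: 4.1
eef_pos: [0.6241, -0.1274, 0.1595]
orientation: [3.136, 0.192, 0.001]
ft_force: [1.0, -0.4, 0.8]
opening: 0.598
finger_force: 0.0
```

```bash
python3 - <<'E'
from h import *
st();look();go(437.5,-207.3,2,-18)
E
```

```text
t 4.10 p [ 624.1 -127.4  159.5] phi 7.0 tilt 0.02 F [ 1.  -0.4  0.8] T [-0.01 -0.   -0.01] op 0.598 ff 0.0 q6 1.19
scene
 red ztop 0.050 top [614.7 237.1  63.6  19.2  -6.7] all [613.2 236.7 104.9  97.2 -63.6] 884
 red ztop 0.091 top [623.5 -19.2 224.6  86.7  88.1] all [ 6.520e+02  2.000e-01  2.415e+02  1.136e+02 -6.030e+01] 1610
 red ztop 0.089 top [ 628.4 -132.5   90.1   82.3   58.3] all [ 625.8 -129.1  124.9  117.2  -59.1] 1803
 batt? [ 443.1 -115.1   46.9   28.1  -19.7] 158 [107. 109. 110.]
 batt? [ 436.9 -207.    47.6   26.6  -18.7] 172 [161. 161. 160.]
 batt? [ 593.1 -296.7   55.9   50.3  -35.4] 79 [81. 83. 85.]
side
 red ztop 0.089 top [622.7 -38.9 264.   85.9  89.7] all [619.1  51.2 482.8 117.  -88.9] 2222
 red ztop 0.049 top [435.1 280.3  56.7  20.5  -0.5] all [435.1 271.5  94.7  82.9 -12.6] 238
 red ztop 0.049 top [425.  120.2  61.1  14.6 -37.1] all [423.7 116.8  93.1  91.7 -80.8] 226
 batt? [ 439.5 -113.9   43.1   30.   -18.9] 99 [108. 107. 105.]
 batt? [ 434.2 -206.7   45.2   27.9  -17.3] 118 [141. 142. 144.]
 batt? [ 581.2 -299.7   77.1   33.1  -59.7] 99 [76. 71. 67.]
GO turn wz 25.0 (phi 7.0) then shift [-154.8 133.8 162.3]
```

Emit:
send_rows(rows=[[60, [0, 0, 0], [0, 0, 8.3]], [60, [0, 0, 0], [0, 0, 8.3]], [60, [0, 0, 0], [0, 0, 8.4]], [60, [-38.7, 33.5, 15], [0, 0, 0]], [60, [-38.7, 33.5, 15], [0, 0, 0]], [60, [-38.7, 33.5, 15], [0, 0, 0]], [60, [-38.7, 33.5, 15], [0, 0, 0]], [60, [0, 0, 0], [0, 0, 0]], [60, [0, 0, 42], [0, 0, 0]], [60, [0, 0, 42], [0, 0, 0]], [60, [0, 0, 18], [0, 0, 0]]])

```text
clock: 5.58
eef_pos: [0.435, -0.206, -0.0037]
orientation: [-3.102, 0.49, 0.005]
ft_force: [-43.4, 22.5, 104.1]
opening: 0.602
finger_force: 52.7
```

Emit:
send_rows(rows=[[60, [0, 0, 0], [0, 0, 0]], [0, [0, 0, 0], [0, 0, 0]], [0, [0, 0, 0], [0, 0, 0]], [0, [0, 0, 0], [0, 0, 0]], [0, [0, 0, 0], [0, 0, 0]], [0, [0, 0, -40], [0, 0, 0]], [0, [0, 0, -60], [0, 0, 0]], [0, [0, 0, -30], [0, 0, 0]], [0, [0, 0, 0], [0, 0, 0]]])

```text
clock: 6.7
eef_pos: [0.4377, -0.2076, 0.1304]
orientation: [3.101, -0.489, 0.011]
ft_force: [0.9, -0.8, -0.5]
opening: 0.295
finger_force: 39.6
```

```bash
python3 - <<'E'
from h import *
st();go(625.3,-128,98,-18)
E
```

```text
t 6.70 p [ 437.7 -207.6  130.4] phi -17.9 tilt 0.43 F [ 0.9 -0.8 -0.5] T [-0.01 -0.03  0.02] op 0.295 ff 39.6 q6 1.37
GO turn wz 0.1 (phi -17.9) then shift [153.8 -133.7 32.4]
```

Emit:
send_rows(rows=[[0, [38.5, -33.4, 0], [0, 0, 0]], [0, [38.5, -33.4, 0], [0, 0, 0]], [0, [38.4, -33.4, 0], [0, 0, 0]], [0, [38.4, -33.5, 0], [0, 0, 0]], [0, [0, 0, 20], [0, 0, 0]], [0, [0, 0, 12], [0, 0, 0]], [0, [0, 0, 0], [0, 0, 0]], [60, [0, 0, 0], [0, 0, 0]], [60, [0, 0, 0], [0, 0, 0]], [60, [0, 0, -30], [0, 0, 0]], [60, [0, 0, -30], [0, 0, 0]], [60, [0, 0, 0], [0, 0, 0]]])

```text
clock: 8.2
eef_pos: [0.6247, -0.1276, 0.1591]
orientation: [3.102, -0.491, 0.012]
ft_force: [-0.3, 0.2, 0.6]
opening: 0.601
finger_force: 0.0
```

```bash
python3 - <<'E'
from h import *
st();look();go(442.5,-115,5,-18)
E
```

```text
t 8.20 p [ 624.7 -127.6  159.1] phi -18.0 tilt 0.45 F [-0.3  0.2  0.6] T [ 0.03 -0.02 -0.06] op 0.601 ff 0.0 q6 1.63
scene
 red ztop 0.480 top [ 668.7 -106.1   26.6    3.6   69.9] all [566.9  84.  451.5  41.3 -64.5] 123
 red ztop 0.050 top [615.  237.6  63.2  17.1  -8. ] all [613.1 236.8 105.6  98.2 -66.8] 890
 red ztop 0.194 top [651.2 -82.1  32.3   7.1  69.8] all [644.7  12.6 211.6 102.7 -69.9] 1405
 red ztop 0.090 top [ 627.8 -127.8   88.9   86.   -55.4] all [ 625.7 -129.1  123.7  117.   -58.5] 1756
 batt? [ 443.2 -115.5   46.6   27.   -19. ] 156 [106. 108. 109.]
 batt? [ 589.3 -294.2   65.    51.2  -34.2] 94 [83. 85. 88.]
side
 red ztop 0.089 top [620.1 -37.9 263.1  87.5 -88.5] all [620.7  48.5 477.6 118.1 -89.7] 2190
 red ztop 0.049 top [435.6 281.1  60.5  18.4   3.2] all [435.7 271.4  94.7  82.7 -10.1] 236
 red ztop 0.050 top [423.8 118.7  60.3  19.1 -37. ] all [424.  118.8  93.4  88.5   1.5] 227
 batt? [ 439.7 -113.2   43.1   30.6  -18.1] 98 [107. 105. 103.]
 batt? [ 584.2 -304.1   62.8   31.1  -47.1] 82 [73. 67. 63.]
GO turn wz 0.0 (phi -18.0) then shift [-175.7 44.3 149.8]
```

Emit:
send_rows(rows=[[60, [-44, 11, 12.5], [0, 0, 0]], [60, [-44, 11, 12.5], [0, 0, 0]], [60, [-44, 11, 12.5], [0, 0, 0]], [60, [-43.7, 11.3, 12.5], [0, 0, 0]], [60, [0, 0, 0], [0, 0, 0]], [60, [0, 0, 40], [0, 0, 0]], [60, [0, 0, 40], [0, 0, 0]], [60, [0, 0, 12], [0, 0, 0]], [60, [0, 0, 6], [0, 0, 0]], [60, [0, 0, 2], [0, 0, 0]], [0, [0, 0, 0], [0, 0, 0]], [0, [0, 0, 0], [0, 0, 0]]])

```text
clock: 9.8
eef_pos: [0.4434, -0.1153, 0.0057]
orientation: [3.103, -0.49, 0.004]
ft_force: [0.7, -0.7, -0.1]
opening: 0.295
finger_force: 39.6
```

Emit:
send_rows(rows=[[0, [0, 0, 0], [0, 0, 0]], [0, [0, 0, 0], [0, 0, 0]], [0, [0, 0, -40], [0, 0, 0]], [0, [0, 0, -50], [0, 0, 0]], [0, [0, 0, -35], [0, 0, 0]], [0, [0, 0, 0], [0, 0, 0]]])

```text
clock: 10.55
eef_pos: [0.444, -0.1155, 0.1328]
orientation: [3.102, -0.49, 0.01]
ft_force: [0.1, 0.3, -0.5]
opening: 0.297
finger_force: 39.6
```

```bash
python3 - <<'E'
from h import *
st();go(625.3,-128,98,-18)
E
```

```text
t 10.55 p [ 444.  -115.5  132.8] phi -18.0 tilt 0.36 F [ 0.1  0.3 -0.5] T [-0.01 -0.02  0.01] op 0.297 ff 39.6 q6 1.56
GO turn wz 0.0 (phi -18.0) then shift [176.3 -44.1 34.8]
```

Emit:
send_rows(rows=[[0, [44.1, -11, 0], [0, 0, 0]], [0, [44.1, -11, 0], [0, 0, 0]], [0, [44.1, -11, 0], [0, 0, 0]], [0, [44, -11.1, 0], [0, 0, 0]], [0, [0, 0, 20], [0, 0, 0]], [0, [0, 0, 14], [0, 0, 0]], [0, [0, 0, 0], [0, 0, 0]], [60, [0, 0, 0], [0, 0, 0]], [60, [0, 0, 0], [0, 0, 0]], [60, [0, 0, -40], [0, 0, 0]], [60, [0, 0, -50], [0, 0, 0]], [60, [0, 0, -50], [0, 0, 0]]])

```text
clock: 12.05
eef_pos: [0.6235, -0.1274, 0.2379]
orientation: [3.103, -0.49, 0.003]
ft_force: [0.7, 0.2, 0.4]
opening: 0.598
finger_force: 0.0
```

```bash
python3 - <<'E'
from h import *
st();look()
c=vision.camera_model("wrist");p,d=vision.snapshot("wrist");np.savez("w1.npz",p=p,d=d,**c)
cv2.imwrite("pics/w1.png",p[:,:,::-1]);print(-c["R"].T@c["t"])
W=cloud(d,c)*1000;M=masks(p)["red"]
for b in((622,52),(625,-128)):
    r=np.hypot(W[...,0]-b[0],W[...,1]-b[1]);m=M&(abs(W[...,2]-90)<4)&(r<60)
    if m.sum()>50:
        x=W[m][:,:2];q=circ(x)
        for _ in range(5): k=abs(np.hypot(*(x-q[:2]).T)-36.5)<4;q=circ(x[k]) if k.sum()>20 else q
        print(b,q.round(1),k.sum())
go(424.5,119.3,150,135.5)
E
```

```text
t 12.05 p [ 623.5 -127.4  237.9] phi -18.0 tilt 0.09 F [0.7 0.2 0.4] T [-0.01 -0.    0.01] op 0.598 ff 0.0 q6 1.63
scene
 red ztop 0.492 top [ 660.5 -100.4   11.1    7.3   39.8] all [557.8 116.5 499.1  46.1 -62. ] 328
 red ztop 0.050 top [615.5 238.4  63.7  18.4  -5.8] all [612.9 237.4 106.9  97.5 -62.9] 889
 red ztop 0.091 top [618.2  -3.5 188.   80.6  86.5] all [644.4  16.8 203.6 116.  -58.9] 1617
 red ztop 0.090 top [ 624.1 -130.3   89.6   84.    87.8] all [ 626.  -129.3  123.4  116.7  -58.2] 1775
side
 red ztop 0.089 top [620.4 -37.5 267.2  83.9 -89.5] all [621.2  50.5 483.2 119.3 -89.7] 2094
 red ztop 0.049 top [436.7 282.3  59.1  15.9   0.8] all [435.7 274.   96.1  91.8 -24.9] 231
 red ztop 0.050 top [423.9 121.   56.7  16.2 -43.5] all [425.6 116.   92.   91.  -80.2] 217
 batt? [ 581.9 -304.4   66.3   27.6  -56.2] 80 [74. 68. 63.]
[ 0.69759558 -0.14984286  0.38861268]
(622, 52) [621.8  53.9  36.3] 752
(625, -128) [ 625.6 -126.4   36.2] 742
GO turn wz -153.5 (phi -18.0) then shift [316.1 35.7 91.4]
```

View pics/w1.png

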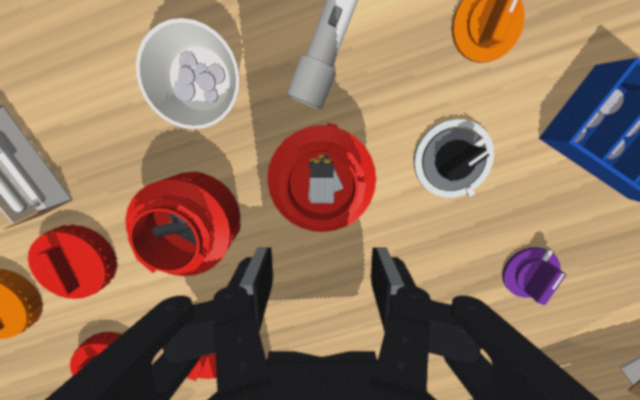

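Wrist view: the batteries lie inside the empty bin (322,178), the cell-filled bin is at (180,228), and the table is clear of batteries. Next, lid 2.

Emit:
send_rows(rows=[[60, [0, 0, 0], [0, 0, -10.2]], [60, [0, 0, 0], [0, 0, -10.2]], [60, [0, 0, 0], [0, 0, -10.2]], [60, [0, 0, 0], [0, 0, -10.2]], [60, [0, 0, 0], [0, 0, -10.2]], [60, [0, 0, 0], [0, 0, -10.2]], [60, [0, 0, 0], [0, 0, -10.2]], [60, [0, 0, 0], [0, 0, -10.2]], [60, [0, 0, 0], [0, 0, -10.2]], [60, [0, 0, 0], [0, 0, -10.2]], [60, [0, 0, 0], [0, 0, -10.2]], [60, [0, 0, 0], [0, 0, -10.2]]], newtons=80)

```text
clock: 13.7
eef_pos: [0.6233, -0.1273, 0.2343]
orientation: [-1.917, -2.488, 0.001]
ft_force: [0.1, -0.2, 0.0]
opening: 0.601
finger_force: 0.0
```

Emit:
send_rows(rows=[[60, [0, 0, 0], [0, 0, -10.4]], [60, [0, 0, 0], [0, 0, -10.4]], [60, [0, 0, 0], [0, 0, -10.3]], [60, [45, 5, 8], [0, 0, 0]], [60, [45, 5, 8], [0, 0, 0]], [60, [45, 5, 8], [0, 0, 0]], [60, [45, 5, 8], [0, 0, 0]], [60, [45, 5, 8], [0, 0, 0]], [60, [45, 5, 8], [0, 0, 0]], [60, [46, 6, 8], [0, 0, 0]], [60, [0, 0, 0], [0, 0, 0]], [60, [0, 0, 0], [0, 0, 0]]])

```text
clock: 15.2
eef_pos: [0.4234, 0.1194, 0.179]
orientation: [1.188, 2.908, -0.0]
ft_force: [-0.0, 0.4, 0.2]
opening: 0.601
finger_force: 0.0
```

```bash
python3 - <<'E'
from h import *
st();look(("side","scene"))
c=vision.camera_model("wrist");p,d=vision.snapshot("wrist");W=cloud(d,c)*1000
m=masks(p)["red"]&(W[...,2]>40)&(W[...,2]<54)&(np.hypot(W[...,0]-424,W[...,1]-119)<60)
print("wrist bar",m.sum(),rect(W[m][:,:2]/1000) if m.sum()>9 else 0)
go(424.5,119.5,31,135.5)
E
```

```text
t 15.20 p [423.4 119.4 179. ] phi 135.6 tilt 0.03 F [-0.   0.4  0.2] T [-0.04  0.02 -0.  ] op 0.601 ff 0.0 q6 -0.60
side
 red ztop 0.089 top [621.3 -39.5 267.7  87.2 -89.2] all [631.1  49.8 479.9 140.6 -89.5] 2022
 red ztop 0.050 top [437.  279.5  60.4  19.    3.6] all [435.8 271.4  94.8  84.5  -9.4] 247
 red ztop 0.049 top [426.2 120.   60.4  20.5 -47. ] all [423.2 115.   98.6  97.   14.5] 365
 batt? [ 578.9 -306.4   66.    29.4  -58.5] 77 [75. 69. 65.]
scene
 red ztop 0.050 top [441.8 279.6  63.4  17.4   5.2] all [439.7 284.1 114.4 102.6 -71.7] 789
 red ztop 0.050 top [428.5 118.4  64.8  14.3 -42.5] all [422.8 118.  109.4 105.4  16. ] 890
 red ztop 0.049 top [615.4 238.   63.2  18.   -6.5] all [612.8 237.8 107.   97.1 -63.6] 886
 red ztop 0.089 top [622.3  49.8  84.1  78.   71.8] all [623.4  51.6 124.7 117.5 -57.2] 1637
 red ztop 0.090 top [ 626.3 -129.2   88.4   87.6   75.3] all [ 625.8 -121.1  139.   122.2  -81.7] 1785
 batt? [ 587.1 -300.3   54.6   53.3  -18.8] 82 [87. 89. 91.]
wrist bar 979 [424.4 123.5  63.3  13.7 -44.7]
GO turn wz -0.0 (phi 135.5) then shift [0.1 0.9 148.3]
```

Emit:
send_rows(rows=[[60, [-0.2, 2.7, 45], [0, 0, 0]], [60, [0, 0, 45], [0, 0, 0]], [60, [0, 0, 35], [0, 0, 0]], [60, [0, 0, 15], [0, 0, 0]], [60, [0, 0, 6], [0, 0, 0]], [60, [0, 0, 2], [0, 0, 0]], [0, [0, 0, 0], [0, 0, 0]], [0, [0, 0, 0], [0, 0, 0]], [0, [0, 0, 0], [0, 0, 0]], [0, [0, 0, 0], [0, 0, 0]], [0, [0, 0, 0], [0, 0, 0]]])

```text
clock: 16.73
eef_pos: [0.4262, 0.1216, 0.0326]
orientation: [1.188, 2.906, 0.002]
ft_force: [0.8, -0.2, 4.8]
opening: 0.136
finger_force: 81.7
```

Emit:
send_rows(rows=[[0, [0, 0, -30], [0, 0, 0]], [0, [0, 0, -45], [0, 0, 0]], [0, [0, 0, -45], [0, 0, 0]], [0, [0, 0, 0], [0, 0, 0]], [0, [0, 0, 0], [0, 0, 0]]])

```text
clock: 17.35
eef_pos: [0.4251, 0.1214, 0.1503]
orientation: [-1.188, -2.907, 0.001]
ft_force: [0.2, -0.0, -0.9]
opening: 0.136
finger_force: 80.9
```

```bash
python3 - <<'E'
from h import *
st();go(622,53,128,184);go(622,53,128,135.5)
c=vision.camera_model("wrist");s,tp,f,R=pose();p,d=vision.snapshot("wrist");W=cloud(d,c)*1000
cv2.imwrite("pics/w2.png",p[:,:,::-1])
T=(W-tp)@R
m=masks(p)["red"]&(d>0)&(np.hypot(T[...,0],T[...,1])<70)&(abs(T[...,2]-4)<4)
print("disc in tool",m.sum(),rect(T[m][:,:2]/1000),T[m][:,:2].min(0),T[m][:,:2].max(0))
E
```

```text
t 17.35 p [425.1 121.4 150.3] phi 135.5 tilt 0.07 F [ 0.2 -0.  -0.9] T [0.01 0.02 0.01] op 0.136 ff 80.9 q6 -0.59
GO turn wz -48.5 (phi 135.5) then shift [-191.7 -81.9 22.3]
GO turn wz 0.0 (phi 135.5) then shift [-188.4 89.2 22.3]
disc in tool 15323 [ 4.400e+00 -1.000e-01  1.009e+02  9.600e+01  5.740e+01] [-47.95214453 -49.40884053] [52.98251088 51.53273084]
```

View pics/w2.png

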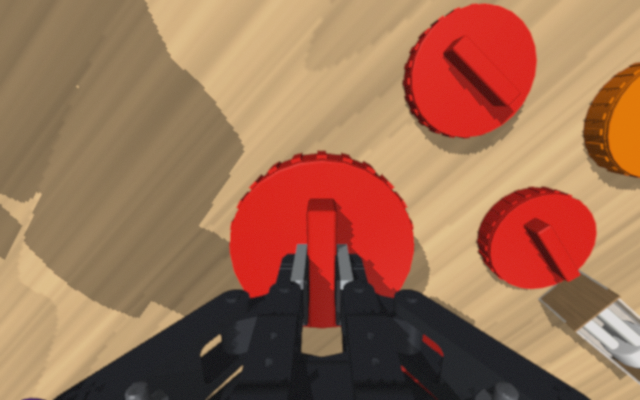

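Wrist view: lid 2 is held by its bar (320,240), nearly centred on the tool. I'll carry it to the full bin.

Emit:
send_rows(rows=[[0, [0, 0, 0], [0, 0, -9.7]], [0, [0, 0, 0], [0, 0, -9.7]], [0, [0, 0, 0], [0, 0, -9.7]], [0, [0, 0, 0], [0, 0, -9.7]], [0, [0, 0, 0], [0, 0, -9.7]], [0, [-38.6, -16.4, 0], [0, 0, 0]], [0, [-38.6, -16.4, 0], [0, 0, 0]], [0, [-38.6, -16.4, 0], [0, 0, 0]], [0, [-38.6, -16.4, 0], [0, 0, 0]], [0, [-38.6, -16.3, 0], [0, 0, 0]], [0, [0, 0, 12], [0, 0, 0]], [0, [0, 0, 10], [0, 0, 0]]])

```text
clock: 18.9
eef_pos: [0.6224, 0.0534, 0.1263]
orientation: [0.111, -3.135, -0.0]
ft_force: [-1.0, 0.5, -0.6]
opening: 0.143
finger_force: 81.0
```

Emit:
send_rows(rows=[[0, [0, 0, 2], [0, 0, 0]], [0, [0, 0, 2], [0, 0, 0]], [0, [0, 0, 0], [0, 0, 0]]])

```text
clock: 19.27
eef_pos: [0.6235, 0.0536, 0.126]
orientation: [-0.111, 3.139, 0.0]
ft_force: [-0.1, -0.3, -0.3]
opening: 0.141
finger_force: 81.0
```

```bash
python3 - <<'E'
from h import *
st();go(623.5,53,120,184)
E
```

```text
t 19.27 p [623.5  53.6 126. ] phi -175.9 tilt 0.06 F [-0.1 -0.3 -0.3] T [ 0.01 -0.01 -0.01] op 0.141 ff 81.0 q6 -1.61
GO turn wz 0.1 (phi -175.9) then shift [0.1 -0.6 6.0]
```

Emit:
send_rows(rows=[[0, [0, -0.5, 2], [0, 0, 0]], [0, [0, 0, 1], [0, 0, 0]], [0, [0, 0, 0], [0, 0, 0]]])

```text
clock: 19.65
eef_pos: [0.6237, 0.0528, 0.1222]
orientation: [0.111, -3.139, 0.0]
ft_force: [0.6, 0.3, -0.6]
opening: 0.142
finger_force: 81.0
```

Emit:
send_rows(rows=[[0, [0, 0, 1], [0, 0, 0]], [0, [0, 0, 1], [0, 0, 0]], [0, [0, 0, 0], [0, 0, 0]]])

```text
clock: 20.02
eef_pos: [0.6237, 0.0528, 0.1201]
orientation: [0.111, -3.139, -0.0]
ft_force: [0.3, 0.6, -0.6]
opening: 0.141
finger_force: 81.0
```

Emit:
send_rows(rows=[[0, [0, 0, 1], [0, 0, 0]], [0, [0, 0, 0], [0, 0, 0]]])

```text
clock: 20.27
eef_pos: [0.6237, 0.0528, 0.1191]
orientation: [0.111, -3.139, 0.0]
ft_force: [0.3, -0.5, -0.7]
opening: 0.142
finger_force: 81.0
```

Emit:
send_rows(rows=[[0, [0, 0, 1], [0, 0, 0]], [0, [0, 0, 0], [0, 0, 0]]])

```text
clock: 20.52
eef_pos: [0.6237, 0.0528, 0.1181]
orientation: [0.111, -3.139, -0.0]
ft_force: [0.2, 1.2, -0.9]
opening: 0.14
finger_force: 81.0
```

Emit:
send_rows(rows=[[0, [0, 0, 1], [0, 0, 0]], [0, [0, 0, 0], [0, 0, 0]]])

```text
clock: 20.78
eef_pos: [0.6237, 0.0528, 0.1172]
orientation: [0.111, -3.139, -0.0]
ft_force: [0.4, -0.5, 0.1]
opening: 0.141
finger_force: 81.0
```

Emit:
send_rows(rows=[[0, [0, 0, 1], [0, 0, 0]], [0, [0, 0, 0], [0, 0, 0]]])

```text
clock: 21.02
eef_pos: [0.6238, 0.0529, 0.1163]
orientation: [-0.111, 3.14, 0.0]
ft_force: [0.5, -0.1, -0.5]
opening: 0.14
finger_force: 81.1
```

Emit:
send_rows(rows=[[0, [0, 0, 1], [0, 0, 0]], [0, [0, 0, 0], [0, 0, 0]]])

```text
clock: 21.28
eef_pos: [0.6239, 0.0529, 0.1159]
orientation: [-0.111, 3.139, 0.0]
ft_force: [-1.8, 0.6, 3.2]
opening: 0.143
finger_force: 81.4
```

Emit:
send_rows(rows=[[0, [0, 0, 0.7], [0, 0, 0]], [0, [0, 0, 0], [0, 0, 0]]])

```text
clock: 21.52
eef_pos: [0.6239, 0.053, 0.1158]
orientation: [-0.111, 3.138, 0.0]
ft_force: [-3.2, 1.9, 6.1]
opening: 0.14
finger_force: 81.9
```

Emit:
send_rows(rows=[[0, [0, -0.1, 0.4], [0, 0, 5]], [0, [0, -0.1, 0.4], [0, 0, 5]], [0, [0, -0.1, 0.4], [0, 0, 5]], [0, [0, -0.1, 0.4], [0, 0, 5]], [0, [0, -0.1, 0.4], [0, 0, 5]], [0, [0, -0.1, 0.4], [0, 0, 5]]])

```text
clock: 22.28
eef_pos: [0.6223, 0.056, 0.1148]
orientation: [-0.695, -3.061, -0.007]
ft_force: [-11.1, 9.2, 15.0]
opening: 0.139
finger_force: 140.7
```

```bash
python3 - <<'E'
from h import *
st()
E
```

```text
t 22.27 p [622.3  56.  114.8] phi 154.4 tilt 0.30 F [-11.1   9.2  15. ] T [1.46 1.91 3.86] op 0.139 ff 140.7 q6 -1.09
```

Emit:
send_rows(rows=[[0, [0, 0.1, -0.6], [0, 0, -8]], [0, [0, 0.1, -0.6], [0, 0, -8]], [0, [0, 0.2, -0.6], [0, 0, -8]], [0, [0, 0.2, -0.6], [0, 0, -8]], [0, [0, 0, 0], [0, 0, 0]]])

```text
clock: 22.9
eef_pos: [0.6221, 0.0529, 0.1152]
orientation: [0.169, -3.133, 0.0]
ft_force: [-9.2, 0.7, 7.1]
opening: 0.131
finger_force: 96.7
```

```bash
python3 - <<'E'
from h import *
st()
E
```

```text
t 22.90 p [622.1  52.9 115.2] phi -173.8 tilt 0.22 F [-9.2  0.7  7.1] T [-0.3   1.71  0.45] op 0.131 ff 96.7 q6 -1.65
```

Emit:
send_rows(rows=[[0, [0, 0, -2], [0, 0, 0]], [0, [0, 0, -4], [0, 0, 0]], [0, [0, 0, -15], [0, 0, 0]], [0, [0, 0, -15], [0, 0, 0]], [0, [0, 0, 0], [0, 0, 0]], [0, [0, 0, 0], [0, 0, 0]]])

```text
clock: 23.65
eef_pos: [0.624, 0.0528, 0.1509]
orientation: [-0.165, 3.136, -0.0]
ft_force: [0.3, 0.8, -1.0]
opening: 0.131
finger_force: 95.5
```

```bash
cat >> h.py <<'E'
def lidin(name):
    c=vision.camera_model("wrist");s,tp,f,R=pose();p,d=vision.snapshot("wrist");W=cloud(d,c)*1000
    cv2.imwrite("pics/%s.png"%name,p[:,:,::-1]);T=(W-tp)@R
    m=masks(p)["red"]&(d>0)&(np.hypot(T[...,0],T[...,1])<70)&(abs(T[...,2]-4)<5)
    P=T[m];A=np.c_[P[:,:2],np.ones(len(P))];print("lid disc plane (slopes deg, z)",np.degrees(np.linalg.lstsq(A,P[:,2],rcond=None)[0][:2]).round(1),np.median(P[:,2]).round(1))
    h=cv2.convexHull(P[:,:2].astype(np.float32))[:,0];k=h[np.hypot(*h.T)>45];print("disc circle",circ(k).round(1),P[:,:2].min(0).round(1),P[:,:2].max(0).round(1))
    b=masks(p)["red"]&(d>0)&(abs(T[...,2]+18)<5)&(np.hypot(T[...,0],T[...,1])<45)
    print("bar x",T[b][:,0].min().round(1),T[b][:,0].max().round(1))
    if name: np.savez("lidw.npz",p=p,d=d,**c)
E
python3 - <<'E'
from h import *
st();lidin("w3")
E
```

```text
t 23.65 p [624.   52.8 150.9] phi -174.0 tilt 0.05 F [ 0.3  0.8 -1. ] T [ 0.03 -0.02  0.02] op 0.131 ff 95.5 q6 -1.65
lid disc plane (slopes deg, z) [2.2 0.3] 6.7
disc circle [-1.2  1.3 50.1] [-52.1 -48.9] [48.7 51.3]
bar x -33.0 31.3
```

View pics/w3.png

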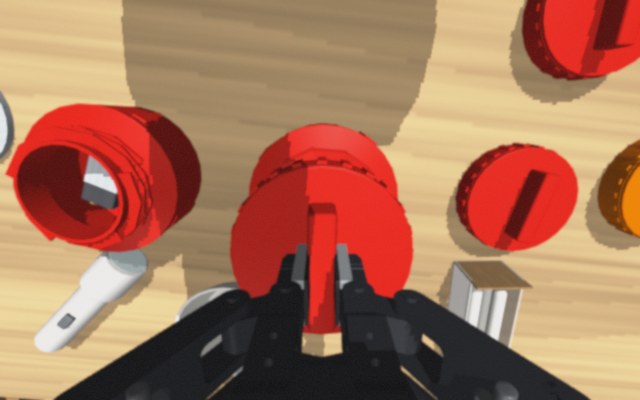

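Wrist view: lid 2 came off freely, still level in the grip (320,245), and its centre is about 1 mm off the tool. It jammed early on the full bin, so I'll try it on the battery bin at (90,190).

Emit:
send_rows(rows=[[0, [4.6, -44.8, 0], [0, 0, 0]], [0, [4.6, -44.8, 0], [0, 0, 0]], [0, [4.6, -44.8, 0], [0, 0, 0]], [0, [4.7, -44.9, 0], [0, 0, 0]], [0, [0, 0, 0], [0, 0, 0]], [0, [0, 0, 15], [0, 0, 0]], [0, [0, 0, 10], [0, 0, 0]], [0, [0, 0, 4], [0, 0, 0]], [0, [0, 0, 2], [0, 0, 0]], [0, [0, 0, 0], [0, 0, 0]], [0, [0, 0, 0], [0, 0, 0]]])

```text
clock: 25.08
eef_pos: [0.6244, -0.1273, 0.12]
orientation: [-0.166, 3.137, -0.0]
ft_force: [-1.4, -0.1, -1.3]
opening: 0.132
finger_force: 95.6
```

```bash
python3 - <<'E'
from h import *
st();go(624.4,-127.5,118,186)
E
```

```text
t 25.07 p [ 624.4 -127.3  120. ] phi -173.9 tilt 0.03 F [-1.4 -0.1 -1.3] T [ 0.06  0.09 -0.07] op 0.132 ff 95.6 q6 -1.93
GO turn wz 0.1 (phi -173.9) then shift [0.0 -0.2 2.0]
```

Emit:
send_rows(rows=[[0, [0, 0, 1], [0, 0, 0]], [0, [0, 0, 1], [0, 0, 0]], [0, [0, 0, 0], [0, 0, 0]]])

```text
clock: 25.45
eef_pos: [0.6246, -0.1275, 0.1188]
orientation: [-0.165, 3.136, -0.001]
ft_force: [-1.0, 0.4, 5.0]
opening: 0.132
finger_force: 96.3
```

Emit:
send_rows(rows=[[0, [0, 0, 1], [0, 0, 0]], [0, [0, 0, 0], [0, 0, 0]]])

```text
clock: 25.7
eef_pos: [0.6248, -0.1275, 0.1185]
orientation: [-0.165, 3.135, -0.001]
ft_force: [-0.7, 0.4, 8.0]
opening: 0.14
finger_force: 96.8
```

Emit:
send_rows(rows=[[0, [0, 0, 0.8], [0, 0, 0]], [0, [0, 0, 0], [0, 0, 0]]])

```text
clock: 25.95
eef_pos: [0.625, -0.1275, 0.1183]
orientation: [-0.165, 3.134, -0.001]
ft_force: [-1.2, 1.5, 10.8]
opening: 0.137
finger_force: 97.0
```

Emit:
send_rows(rows=[[0, [0, 0, 0.6], [0, 0, 0]], [0, [0, 0, 0], [0, 0, 0]]])

```text
clock: 26.2
eef_pos: [0.625, -0.1275, 0.1183]
orientation: [-0.165, 3.134, -0.002]
ft_force: [-1.8, 1.0, 11.9]
opening: 0.136
finger_force: 97.2
```

```bash
python3 - <<'E'
from h import *
st()
E
```

```text
t 26.20 p [ 625.  -127.5  118.3] phi -174.0 tilt 0.21 F [-1.8  1.  11.9] T [ 0.18  0.92 -0.09] op 0.136 ff 97.2 q6 -1.93
```

Emit:
send_rows(rows=[[0, [0, 0, -1], [0, 0, 0]], [0, [0, 0, 0.1], [0, 0, 3]], [0, [0, 0, 0.2], [0, 0, 3]], [0, [0, 0, 0.2], [0, 0, 3]], [0, [0, 0, 0.2], [0, 0, 3]]])

```text
clock: 26.82
eef_pos: [0.6245, -0.1286, 0.1174]
orientation: [0.166, 3.135, -0.003]
ft_force: [-2.5, -3.3, 8.9]
opening: 0.129
finger_force: 96.8
```

```bash
python3 - <<'E'
from h import *
st()
E
```

```text
t 26.82 p [ 624.5 -128.6  117.4] phi 173.9 tilt 0.17 F [-2.5 -3.3  8.9] T [-0.43  0.79  0.22] op 0.129 ff 96.8 q6 -1.72
```

Emit:
send_rows(rows=[[0, [0, 0, 0.4], [0, 0, 4]], [0, [0, 0, 0.4], [0, 0, 4]], [0, [0, 0, 0.4], [0, 0, 4]], [0, [0, 0, 0.4], [0, 0, 4]]])

```text
clock: 27.32
eef_pos: [0.6243, -0.1285, 0.1161]
orientation: [0.602, 3.081, -0.003]
ft_force: [-4.1, -1.9, 9.0]
opening: 0.133
finger_force: 97.0
```

```bash
python3 - <<'E'
from h import *
st()
E
```

```text
t 27.32 p [ 624.3 -128.5  116.1] phi 157.9 tilt 0.15 F [-4.1 -1.9  9. ] T [-0.2   0.97  0.27] op 0.133 ff 97.0 q6 -1.44
```

Emit:
send_rows(rows=[[0, [0.5, 0.2, 0.4], [0, 0, 5]], [0, [0, 0, 0.45], [0, 0, 5]], [0, [0, 0, 0.45], [0, 0, 5]], [0, [0, 0, 0.5], [0, 0, 5]]])

```text
clock: 27.82
eef_pos: [0.6255, -0.1276, 0.1144]
orientation: [1.125, 2.927, 0.001]
ft_force: [2.5, -1.1, 7.7]
opening: 0.135
finger_force: 98.5
```

```bash
python3 - <<'E'
from h import *
st()
E
```

```text
t 27.82 p [ 625.5 -127.6  114.4] phi 138.0 tilt 0.33 F [ 2.5 -1.1  7.7] T [-0.2  -0.32  1.48] op 0.135 ff 98.5 q6 -1.09
```

Emit:
send_rows(rows=[[0, [0, 0, -0.5], [0, 0, -6]], [0, [0, 0, -0.5], [0, 0, -6]], [0, [0, 0, -0.5], [0, 0, -3]], [0, [0, 0, -1], [0, 0, 0]], [0, [0, 0, -1.5], [0, 0, 0]], [0, [0, 0, -1.5], [0, 0, 0]], [0, [0, 0, 0], [0, 0, 0]]])

```text
clock: 28.7
eef_pos: [0.6235, -0.1274, 0.1168]
orientation: [-0.733, -3.054, 0.001]
ft_force: [-0.3, -0.4, -1.1]
opening: 0.131
finger_force: 95.6
```

```bash
python3 - <<'E'
from h import *
st();lidin("w4")
E
```

```text
t 28.70 p [ 623.5 -127.4  116.8] phi 153.0 tilt 0.08 F [-0.3 -0.4 -1.1] T [-0.01 -0.06 -0.  ] op 0.131 ff 95.6 q6 -1.35
lid disc plane (slopes deg, z) [2.2 0.2] 6.7
disc circle [-0.6  1.3 50.2] [-51.7 -49. ] [49.5 51.4]
bar x -32.0 31.9
```

Emit:
send_rows(rows=[[0, [0, 0, -18], [0, 0, 0]], [0, [0, 0, -18], [0, 0, 0]], [0, [48.3, 21.9, 0], [0, 0, 0]], [0, [48.3, 21.9, 0], [0, 0, 0]], [0, [48.3, 21.9, 0], [0, 0, 0]], [0, [48.3, 21.9, 0], [0, 0, 0]], [0, [48.3, 21.9, 0], [0, 0, 0]], [0, [48.3, 21.8, 0], [0, 0, 0]], [0, [0, 0, 0], [0, 0, 0]], [0, [0, 0, 45], [0, 0, 0]], [0, [0, 0, 40], [0, 0, 0]], [0, [0, 0, 20], [0, 0, 0]]])

```text
clock: 30.25
eef_pos: [0.4249, 0.1206, 0.0475]
orientation: [-0.733, -3.054, 0.002]
ft_force: [-0.7, -0.3, -0.7]
opening: 0.137
finger_force: 95.6
```

Emit:
send_rows(rows=[[0, [0, 0, 6], [0, 0, 0]], [0, [0, 0, 2], [0, 0, 0]], [0, [0, 0, 2], [0, 0, 0]], [0, [0, 0, 0], [0, 0, 0]]])

```text
clock: 30.75
eef_pos: [0.4256, 0.1214, 0.0394]
orientation: [0.732, 3.054, 0.001]
ft_force: [-0.4, 0.2, -0.7]
opening: 0.135
finger_force: 95.6
```

```bash
python3 - <<'E'
from h import *
st()
E
```

```text
t 30.75 p [425.6 121.4  39.4] phi 153.0 tilt 0.08 F [-0.4  0.2 -0.7] T [ 0.03  0.02 -0.03] op 0.135 ff 95.6 q6 -0.90
```

Emit:
send_rows(rows=[[0, [0, 0, 1.5], [0, 0, 0]], [0, [0, 0, 1.5], [0, 0, 0]], [0, [0, 0, 0], [0, 0, 0]]])

```text
clock: 31.12
eef_pos: [0.425, 0.1214, 0.0354]
orientation: [-0.732, -3.055, 0.0]
ft_force: [0.1, -0.2, 0.0]
opening: 0.134
finger_force: 95.6
```

Emit:
send_rows(rows=[[0, [0, 0, 1.5], [0, 0, 0]], [0, [0, 0, 1.5], [0, 0, 0]], [0, [0, 0, 0], [0, 0, 0]]])

```text
clock: 31.5
eef_pos: [0.4257, 0.1213, 0.0342]
orientation: [0.732, 3.054, 0.001]
ft_force: [-1.4, -0.8, 8.3]
opening: 0.138
finger_force: 96.7
```

Emit:
send_rows(rows=[[40, [0, 0, 0], [0, 0, 0]], [40, [0, 0, 0], [0, 0, 0]], [40, [0, 0, -30], [0, 0, 0]], [60, [0, 0, -50], [0, 0, 0]], [60, [0, 0, -50], [0, 0, 0]], [60, [0, 0, -30], [0, 0, 0]], [60, [0, 0, 0], [0, 0, 0]]])

```text
clock: 32.38
eef_pos: [0.4262, 0.1216, 0.1953]
orientation: [0.731, 3.051, 0.003]
ft_force: [-0.6, -0.6, -1.3]
opening: 0.605
finger_force: 0.0
```

```bash
cat >> h.py <<'E'
def wbar(x,y,r=60):
    c=vision.camera_model("wrist");p,d=vision.snapshot("wrist");W=cloud(d,c)*1000
    m=masks(p)["red"]&(abs(W[...,2]-47)<7)&(np.hypot(W[...,0]-x,W[...,1]-y)<r)
    if m.sum()>9: print("wrist bar",m.sum(),rect(W[m][:,:2]/1000))
    e=masks(p)["red"]&(abs(W[...,2]-26)<6)&(np.hypot(W[...,0]-x,W[...,1]-y)<r)
    if e.sum()>50:
        h=cv2.convexHull(W[e][:,:2].astype(np.float32))[:,0];print("wrist disc circ",circ(h).round(1),W[e][:,:2].min(0).round(1),W[e][:,:2].max(0).round(1))
E
python3 - <<'E'
from h import *
st();look();wbar(438,280);wbar(614,237);wbar(425,121);go(614,237.5,170,174);go(438,280,170,183)
E
```

```text
t 32.38 p [426.2 121.6 195.3] phi 153.0 tilt 0.29 F [-0.6 -0.6 -1.3] T [ 0.03 -0.01 -0.  ] op 0.605 ff 0.0 q6 -0.90
scene
 red ztop 0.049 top [452.5 257.2  63.2  18.6   4.8] all [445.6 255.1 114.2 104.    6.6] 809
 red ztop 0.049 top [429.2 119.   65.3  15.1 -26. ] all [426.2 116.9 110.2 104.1  11.6] 899
 red ztop 0.049 top [614.3 238.1  63.8  17.3  -7.5] all [612.9 236.8 104.5  97.1 -61.5] 886
 red ztop 0.089 top [625.4  51.5  87.3  77.6 -14.2] all [623.3  50.8 123.8 117.6 -73.6] 1640
 red ztop 0.090 top [ 625.6 -130.1   88.9   86.6  -22.1] all [ 622.4 -117.2  149.5  118.2  -70.5] 1778
 batt? [ 587.4 -307.8   55.2   39.8  -19. ] 65 [90. 92. 94.]
side
 red ztop 0.089 top [619.6 -38.8 266.   85.2 -88.4] all [632.   51.3 482.1 142.3 -89.7] 2001
 red ztop 0.049 top [437.  186.7 167.5  60.6  81.9] all [437.2 185.4 234.3  94.6  81.3] 595
 batt? [ 582.3 -304.    67.    29.   -55.3] 76 [76. 70. 66.]
wrist bar 1151 [449.2 259.6  63.9  14.7   6. ]
wrist disc circ [445.7 264.6  47.2] [397.4 220.1] [497.  309.3]
wrist bar 779 [611.6 241.1  65.1  14.2  -6.3]
wrist disc circ [610.4 240.5  51. ] [559.6 189.3] [659.6 290.8]
wrist bar 881 [427.4 121.8  63.9  13.2 -26.6]
wrist disc circ [426.8 122.4  50.7] [375.7  72.1] [477.9 172.9]
GO turn wz -21.0 (phi 153.0) then shift [-176.4 135.4 20.6]
GO turn wz -30.0 (phi 153.0) then shift [-21.9 157.8 20.6]
```

Emit:
send_rows(rows=[[60, [0, 0, 0], [0, 0, -10.2]], [60, [0, 0, 0], [0, 0, -10.3]], [60, [-43.1, 34.4, 5], [0, 0, 0]], [60, [-43.1, 34.4, 5], [0, 0, 0]], [60, [-43.1, 34.4, 5], [0, 0, 0]], [60, [-43, 34.6, 5], [0, 0, 0]], [60, [0, 0, 0], [0, 0, 0]], [60, [0, 0, 0], [0, 0, 0]]])

```text
clock: 33.62
eef_pos: [0.6112, 0.2387, 0.1709]
orientation: [-0.177, -3.134, 0.002]
ft_force: [-0.7, -0.2, 0.6]
opening: 0.599
finger_force: 0.0
```

```bash
python3 - <<'E'
from h import *
st();wbar(613,239);go(613,239,32,173.5)
E
```

```text
t 33.62 p [611.2 238.7 170.9] phi 173.6 tilt 0.18 F [-0.7 -0.2  0.6] T [-0.06 -0.04  0.02] op 0.599 ff 0.0 q6 -1.14
wrist bar 1007 [611.8 241.1  63.5  13.3  -6.1]
wrist disc circ [611.6 240.9  51. ] [560.2 190.2] [663.  291.8]
GO turn wz 0.0 (phi 173.5) then shift [-1.7 0.7 140.6]
```

Emit:
send_rows(rows=[[60, [-1, 0.9, 45], [0, 0, 0]], [60, [0, 0, 45], [0, 0, 0]], [60, [0, 0, 30], [0, 0, 0]], [60, [0, 0, 11], [0, 0, 0]], [60, [0, 0, 5], [0, 0, 0]], [60, [0, 0, 2], [0, 0, 0]], [60, [0, 0, 0], [0, 0, 0]], [0, [0, 0, 0], [0, 0, 0]], [0, [0, 0, 0], [0, 0, 0]], [0, [0, 0, 0], [0, 0, 0]], [0, [0, 0, 0], [0, 0, 0]], [0, [0, 0, 0], [0, 0, 0]]], newtons=80)

```text
clock: 35.17
eef_pos: [0.6133, 0.2398, 0.0353]
orientation: [0.177, 3.135, 0.001]
ft_force: [-0.8, -0.5, 4.9]
opening: 0.142
finger_force: 81.6
```

```bash
python3 - <<'E'
from h import *
st()
E
```

```text
t 35.17 p [613.3 239.8  35.3] phi 173.5 tilt 0.07 F [-0.8 -0.5  4.9] T [-0.05 -0.    0.01] op 0.142 ff 81.6 q6 -1.14
```

Emit:
send_rows(rows=[[0, [0, 0, -30], [0, 0, 0]], [0, [0, 0, -45], [0, 0, 0]], [0, [0, 0, -45], [0, 0, 0]], [0, [0, 0, 0], [0, 0, 0]], [0, [0, 0, 0], [0, 0, 0]]])

```text
clock: 35.8
eef_pos: [0.6125, 0.2395, 0.1533]
orientation: [-0.177, -3.135, 0.001]
ft_force: [-0.3, -0.7, -0.5]
opening: 0.137
finger_force: 81.0
```

```bash
python3 - <<'E'
from h import *
st();lidin("w5");go(622,53,122,184);go(625.2,-127.5,122,184)
E
```

```text
t 35.80 p [612.5 239.5 153.3] phi 173.5 tilt 0.10 F [-0.3 -0.7 -0.5] T [-0.02 -0.01 -0.  ] op 0.137 ff 81.0 q6 -1.14
lid disc plane (slopes deg, z) [-0.2  0.1] 8.3
disc circle [ 1.7  1.4 50. ] [-47.9 -48.7] [51.6 51.2]
bar x -30.4 33.0
GO turn wz -10.5 (phi 173.5) then shift [3.2 -186.7 30.3]
GO turn wz -10.5 (phi 173.5) then shift [12.6 -367.0 30.3]
```

Emit:
send_rows(rows=[[0, [-7.9, -46, 0], [0, 0, 0]], [0, [-7.9, -46, 0], [0, 0, 0]], [0, [-7.9, -46, 0], [0, 0, 0]], [0, [-7.8, -45.9, 0], [0, 0, 0]], [0, [0, 0, 0], [0, 0, 0]], [0, [0, 0, 15], [0, 0, 0]], [0, [0, 0, 10], [0, 0, 0]], [0, [0, 0, 3], [0, 0, 0]], [0, [0, 0, 2], [0, 0, 0]], [0, [0, 0, 0], [0, 0, 0]], [0, [0, 0, 0], [0, 0, 0]]])

```text
clock: 37.22
eef_pos: [0.6237, 0.0535, 0.1251]
orientation: [0.177, 3.136, 0.0]
ft_force: [-0.4, 1.5, -0.6]
opening: 0.135
finger_force: 81.0
```

Emit:
send_rows(rows=[[0, [0, 0, 1], [0, 0, 0]], [0, [0, 0, 1], [0, 0, 0]], [0, [0, 0, 0], [0, 0, 0]]])

```text
clock: 37.6
eef_pos: [0.6235, 0.0534, 0.1225]
orientation: [-0.177, -3.136, 0.0]
ft_force: [-0.5, 1.5, -0.8]
opening: 0.136
finger_force: 81.0
```

```bash
python3 - <<'E'
from h import *
st();go(623,53.2,122,173.5)
E
```

```text
t 37.60 p [623.5  53.4 122.5] phi 173.5 tilt 0.01 F [-0.5  1.5 -0.8] T [-0.06  0.03 -0.06] op 0.136 ff 81.0 q6 -1.43
GO turn wz 0.0 (phi 173.5) then shift [0.4 -0.2 0.5]
```

Emit:
send_rows(rows=[[0, [0.4, 0, 1], [0, 0, 0]], [0, [0, 0, 1], [0, 0, 0]], [0, [0, 0, 0], [0, 0, 0]]])

```text
clock: 37.98
eef_pos: [0.623, 0.0535, 0.1204]
orientation: [-0.177, -3.136, 0.0]
ft_force: [0.5, -1.0, -1.2]
opening: 0.135
finger_force: 81.0
```

Emit:
send_rows(rows=[[0, [0, 0, 1], [0, 0, 0]], [0, [0, 0, 0], [0, 0, 0]]])

```text
clock: 38.22
eef_pos: [0.6232, 0.0535, 0.12]
orientation: [0.177, 3.136, 0.0]
ft_force: [-0.4, 0.5, 1.1]
opening: 0.137
finger_force: 81.4
```

Emit:
send_rows(rows=[[0, [0, 0, 1], [0, 0, 0]], [0, [0, 0, 0], [0, 0, 0]]])

```text
clock: 38.48
eef_pos: [0.6233, 0.0536, 0.1194]
orientation: [0.177, 3.136, 0.0]
ft_force: [-2.2, 1.0, 5.1]
opening: 0.136
finger_force: 81.8
```

Emit:
send_rows(rows=[[0, [0, 0, 0.5], [0, 0, 0]], [0, [0, 0, 0], [0, 0, 0]]])

```text
clock: 38.72
eef_pos: [0.6233, 0.0536, 0.1191]
orientation: [0.177, 3.135, 0.0]
ft_force: [-2.1, 0.5, 5.8]
opening: 0.135
finger_force: 82.0
```

```bash
python3 - <<'E'
from h import *
st()
E
```

```text
t 38.73 p [623.3  53.6 119.1] phi 173.5 tilt 0.07 F [-2.1  0.5  5.8] T [-0.01  0.33 -0.11] op 0.135 ff 82.0 q6 -1.43
```

Emit:
send_rows(rows=[[0, [0, 0, 0.2], [0, 0, 4]], [0, [0, 0, 0.3], [0, 0, 4]], [0, [0, 0, 0.4], [0, 0, 4]], [0, [0, 0, 0.4], [0, 0, 4]]])

```text
clock: 39.22
eef_pos: [0.6245, 0.0536, 0.1182]
orientation: [0.614, 3.077, 0.001]
ft_force: [2.3, 0.8, 4.5]
opening: 0.134
finger_force: 81.8
```

```bash
python3 - <<'E'
from h import *
st()
E
```

```text
t 39.23 p [624.5  53.6 118.2] phi 157.4 tilt 0.25 F [2.3 0.8 4.5] T [-0.08 -0.44  0.1 ] op 0.134 ff 81.8 q6 -1.15
```

Emit:
send_rows(rows=[[0, [0, 0, 0.4], [0, 0, 4]], [0, [0, 0, 0.4], [0, 0, 4]], [0, [0, 0, 0.4], [0, 0, 4]]])

```text
clock: 39.6
eef_pos: [0.6252, 0.052, 0.1176]
orientation: [0.927, 2.994, -0.002]
ft_force: [4.8, -5.1, 7.2]
opening: 0.141
finger_force: 110.7
```

```bash
python3 - <<'E'
from h import *
st()
E
```

```text
t 39.60 p [625.2  52.  117.6] phi 145.6 tilt 0.40 F [ 4.8 -5.1  7.2] T [-1.09 -0.63  2.69] op 0.141 ff 110.7 q6 -0.94
```

Emit:
send_rows(rows=[[0, [0, 0, -0.5], [0, 0, -6]], [0, [0, 0, -0.5], [0, 0, -6]], [0, [0, 0, -0.5], [0, 0, -6]], [0, [0, 0, -1], [0, 0, -2]], [0, [0, 0, -2], [0, 0, 0]], [0, [0, 0, -10], [0, 0, 0]], [0, [0, 0, -15], [0, 0, 0]], [0, [0, 0, -10], [0, 0, 0]], [0, [0, 0, 0], [0, 0, 0]], [0, [0, 0, 0], [0, 0, 0]]])

```text
clock: 40.85
eef_pos: [0.623, 0.0535, 0.1548]
orientation: [-0.395, -3.116, 0.0]
ft_force: [0.3, -0.7, -0.9]
opening: 0.136
finger_force: 81.0
```

```bash
python3 - <<'E'
from h import *
st();lidin("w6");go(625.2,-127.5,122,166)
E
```

```text
t 40.85 p [623.   53.5 154.8] phi 165.5 tilt 0.02 F [ 0.3 -0.7 -0.9] T [ 0.02  0.01 -0.04] op 0.136 ff 81.0 q6 -1.29
lid disc plane (slopes deg, z) [-0.2  0.1] 8.3
disc circle [ 1.9  1.4 50. ] [-47.3 -48.3] [51.9 51.2]
bar x -30.1 33.1
GO turn wz -0.5 (phi 165.5) then shift [-46.1 -175.0 32.4]
```

Emit:
send_rows(rows=[[0, [-12.1, -43.7, 0], [0, 0, 0]], [0, [-12.1, -43.7, 0], [0, 0, 0]], [0, [-12.1, -43.7, 0], [0, 0, 0]], [0, [-12.2, -43.6, 0], [0, 0, 0]], [0, [0, 0, 0], [0, 0, 0]], [0, [0, 0, 15], [0, 0, 0]], [0, [0, 0, 10], [0, 0, 0]], [0, [0, 0, 4], [0, 0, 0]], [0, [0, 0, 3], [0, 0, 0]], [0, [0, 0, 0], [0, 0, 0]], [0, [0, 0, 0], [0, 0, 0]]])

```text
clock: 42.28
eef_pos: [0.6267, -0.1278, 0.1236]
orientation: [0.395, 3.116, -0.0]
ft_force: [0.1, 0.6, -0.4]
opening: 0.138
finger_force: 81.0
```

Emit:
send_rows(rows=[[0, [0, 0, 1], [0, 0, 0]], [0, [0, 0, 0], [0, 0, 0]]])

```text
clock: 42.52
eef_pos: [0.6265, -0.1279, 0.1222]
orientation: [0.396, 3.116, -0.0]
ft_force: [-0.5, -1.3, -1.3]
opening: 0.136
finger_force: 81.0
```

Emit:
send_rows(rows=[[0, [0, 0, 1], [0, 0, 0]], [0, [0, 0, 0], [0, 0, 0]]])

```text
clock: 42.78
eef_pos: [0.6264, -0.1278, 0.1209]
orientation: [-0.395, -3.116, -0.0]
ft_force: [0.4, -0.6, -1.2]
opening: 0.143
finger_force: 81.0
```

Emit:
send_rows(rows=[[0, [0, 0, 1], [0, 0, 0]], [0, [0, 0, 0], [0, 0, 0]]])

```text
clock: 43.02
eef_pos: [0.6264, -0.1278, 0.1199]
orientation: [-0.395, -3.116, -0.0]
ft_force: [0.1, -0.6, -1.1]
opening: 0.137
finger_force: 81.0
```

```bash
python3 - <<'E'
from h import *
st();go(626.2,-127.8,122,165.5)
E
```

```text
t 43.02 p [ 626.4 -127.8  119.9] phi 165.5 tilt 0.01 F [ 0.1 -0.6 -1.1] T [ 0.05 -0.02 -0.  ] op 0.137 ff 81.0 q6 -1.57
GO turn wz 0.0 (phi 165.5) then shift [0.2 -0.0 -2.1]
```

Emit:
send_rows(rows=[[0, [0, 0, 1], [0, 0, 0]], [0, [0, 0, 0], [0, 0, 0]]])

```text
clock: 43.28
eef_pos: [0.6264, -0.1278, 0.119]
orientation: [-0.395, -3.116, -0.0]
ft_force: [0.2, 0.4, -0.9]
opening: 0.138
finger_force: 81.0
```

Emit:
send_rows(rows=[[0, [0, 0, 1], [0, 0, 0]], [0, [0, 0, 0], [0, 0, 0]]])

```text
clock: 43.52
eef_pos: [0.6264, -0.1278, 0.1179]
orientation: [-0.395, -3.116, -0.0]
ft_force: [-0.7, -0.6, -1.8]
opening: 0.14
finger_force: 81.0
```

Emit:
send_rows(rows=[[0, [0, 0, 0.8], [0, 0, 0]], [0, [0, 0, 0], [0, 0, 0]]])

```text
clock: 43.78
eef_pos: [0.6265, -0.1278, 0.1177]
orientation: [0.395, 3.116, -0.0]
ft_force: [-1.3, 0.3, 0.7]
opening: 0.135
finger_force: 81.4
```

```bash
python3 - <<'E'
from h import *
st()
E
```

```text
t 43.77 p [ 626.5 -127.8  117.7] phi 165.5 tilt 0.02 F [-1.3  0.3  0.7] T [-0.01  0.12 -0.02] op 0.135 ff 81.4 q6 -1.57
```

Emit:
send_rows(rows=[[0, [0.2, 0, 0.8], [0, 0, 3]], [0, [0, 0, 0.4], [0, 0, 4]], [0, [0, 0, 0.4], [0, 0, 4]], [0, [0, 0, 0.4], [0, 0, 4]]])

```text
clock: 44.28
eef_pos: [0.6268, -0.1281, 0.1162]
orientation: [0.802, 3.035, -0.001]
ft_force: [-0.2, 0.1, 2.4]
opening: 0.137
finger_force: 81.5
```

```bash
python3 - <<'E'
from h import *
st()
E
```

```text
t 44.27 p [ 626.8 -128.1  116.2] phi 150.4 tilt 0.12 F [-0.2  0.1  2.4] T [-0.22 -0.    0.09] op 0.137 ff 81.5 q6 -1.31
```

Emit:
send_rows(rows=[[0, [0, 0, 0.4], [0, 0, 4]], [0, [0, 0, 0.4], [0, 0, 4]], [0, [0, 0, 0.4], [0, 0, 4]]])

```text
clock: 44.65
eef_pos: [0.6268, -0.1282, 0.115]
orientation: [1.115, 2.935, -0.0]
ft_force: [0.5, -0.4, 2.1]
opening: 0.139
finger_force: 81.4
```

```bash
python3 - <<'E'
from h import *
st()
E
```

```text
t 44.65 p [ 626.8 -128.2  115. ] phi 138.4 tilt 0.12 F [ 0.5 -0.4  2.1] T [-0.19  0.05  0.01] op 0.139 ff 81.4 q6 -1.10
```

Emit:
send_rows(rows=[[0, [0, 0, 0.5], [0, 0, 5]], [0, [0, 0, 0.5], [0, 0, 5]], [0, [0, 0, 0.5], [0, 0, 5]], [0, [0, 0, 0.5], [0, 0, 5]], [0, [0, 0, 0.5], [0, 0, 5]]])

```text
clock: 45.28
eef_pos: [0.6269, -0.1281, 0.1125]
orientation: [1.724, 2.624, 0.001]
ft_force: [0.3, -0.3, 1.9]
opening: 0.138
finger_force: 81.4
```

```bash
python3 - <<'E'
from h import *
st()
E
```

```text
t 45.27 p [ 626.9 -128.1  112.5] phi 113.4 tilt 0.13 F [ 0.3 -0.3  1.9] T [-0.19 -0.07  0.01] op 0.138 ff 81.4 q6 -0.66
```

Emit:
send_rows(rows=[[0, [0, 0, 0.5], [0, 0, 5]], [0, [0, 0, 0.5], [0, 0, 5]], [0, [0, 0, 0.5], [0, 0, 5]], [0, [0, 0, 0.5], [0, 0, 5]]])

```text
clock: 45.78
eef_pos: [0.6269, -0.1281, 0.1106]
orientation: [2.153, 2.284, 0.002]
ft_force: [0.6, -0.2, 2.7]
opening: 0.139
finger_force: 81.4
```

```bash
python3 - <<'E'
from h import *
st()
E
```

```text
t 45.77 p [ 626.9 -128.1  110.6] phi 93.4 tilt 0.14 F [ 0.6 -0.2  2.7] T [-0.1  -0.11  0.06] op 0.139 ff 81.4 q6 -0.31
```

Emit:
send_rows(rows=[[0, [0, 0, 0.5], [0, 0, 5]], [0, [0, 0, 0.5], [0, 0, 5]], [0, [0, 0, 0.5], [0, 0, 5]], [0, [0, 0, 0.5], [0, 0, 5]], [0, [0, 0, 0.5], [0, 0, 5]], [0, [0, 0, 0.5], [0, 0, 5]], [0, [0, 0, 0.5], [0, 0, 5]], [0, [0, 0, 0.5], [0, 0, 5]], [0, [0, 0, 0.5], [0, 0, 5]], [0, [0, 0, 0.5], [0, 0, 5]], [0, [0, 0, 0.5], [0, 0, 5]], [0, [0, 0, 0.5], [0, 0, 5]]])

```text
clock: 47.28
eef_pos: [0.6264, -0.1282, 0.1046]
orientation: [3.008, 0.902, 0.001]
ft_force: [-1.5, 0.2, 4.3]
opening: 0.139
finger_force: 81.6
```

```bash
python3 - <<'E'
from h import *
st()
E
```

```text
t 47.27 p [ 626.4 -128.2  104.6] phi 33.4 tilt 0.09 F [-1.5  0.2  4.3] T [-0.27  0.29  0.11] op 0.139 ff 81.6 q6 0.73
```

Emit:
send_rows(rows=[[0, [0, 0, 0.4], [0, 0, 4]], [0, [0, 0, 0.4], [0, 0, 4]], [0, [0, 0, 0.4], [0, 0, 4]]])

```text
clock: 47.65
eef_pos: [0.6263, -0.1283, 0.1033]
orientation: [3.086, 0.583, 0.001]
ft_force: [-1.3, -0.7, 3.7]
opening: 0.138
finger_force: 81.6
```

```bash
python3 - <<'E'
from h import *
st()
E
```

```text
t 47.65 p [ 626.3 -128.3  103.3] phi 21.4 tilt 0.08 F [-1.3 -0.7  3.7] T [-0.29  0.37  0.14] op 0.138 ff 81.6 q6 0.94
```

Emit:
send_rows(rows=[[0, [0, 0, 0.4], [0, 0, 4]], [0, [0, 0, 0.4], [0, 0, 4]]])

```text
clock: 47.9
eef_pos: [0.6264, -0.1283, 0.1025]
orientation: [3.119, 0.366, 0.001]
ft_force: [-1.2, -0.8, 3.1]
opening: 0.137
finger_force: 81.6
```

Emit:
send_rows(rows=[[0, [0, 0, 0.3], [0, 0, 3]]])

```text
clock: 48.02
eef_pos: [0.6263, -0.1282, 0.1023]
orientation: [3.128, 0.285, 0.001]
ft_force: [-2.1, -0.6, 4.0]
opening: 0.136
finger_force: 81.7
```

```bash
python3 - <<'E'
from h import *
st()
E
```

```text
t 48.02 p [ 626.3 -128.2  102.3] phi 10.4 tilt 0.07 F [-2.1 -0.6  4. ] T [-0.12  0.45  0.18] op 0.136 ff 81.7 q6 1.13
```

Emit:
send_rows(rows=[[0, [0, 0, 0.3], [0, 0, 3]]])

```text
clock: 48.15
eef_pos: [0.6262, -0.1281, 0.1023]
orientation: [3.134, 0.204, 0.001]
ft_force: [-3.4, -0.6, 4.9]
opening: 0.135
finger_force: 81.9
```

```bash
python3 - <<'E'
from h import *
st()
E
```

```text
t 48.15 p [ 626.2 -128.1  102.3] phi 7.4 tilt 0.06 F [-3.4 -0.6  4.9] T [-0.12  0.63  0.21] op 0.135 ff 81.9 q6 1.19
```

Emit:
send_rows(rows=[[0, [0, 0, 0], [0, 0, 4]]])

```text
clock: 48.28
eef_pos: [0.6262, -0.1282, 0.1023]
orientation: [3.139, 0.094, 0.001]
ft_force: [-3.2, -0.2, 4.9]
opening: 0.136
finger_force: 81.8
```

```bash
python3 - <<'E'
from h import *
st()
E
```

```text
t 48.27 p [ 626.2 -128.2  102.3] phi 3.4 tilt 0.06 F [-3.2 -0.2  4.9] T [-0.14  0.56  0.17] op 0.136 ff 81.8 q6 1.26
```

Emit:
send_rows(rows=[[0, [0, 0, 0], [0, 0, 4]]])

```text
clock: 48.4
eef_pos: [0.6262, -0.1282, 0.1023]
orientation: [3.141, -0.016, 0.001]
ft_force: [-2.9, -0.7, 3.8]
opening: 0.138
finger_force: 81.8
```

```bash
python3 - <<'E'
from h import *
st()
E
```

```text
t 48.40 p [ 626.2 -128.2  102.3] phi -0.6 tilt 0.06 F [-2.9 -0.7  3.8] T [-0.1   0.5   0.19] op 0.138 ff 81.8 q6 1.33
```

Emit:
send_rows(rows=[[0, [0, 0, 0], [0, 0, 3]]])

```text
clock: 48.52
eef_pos: [0.6263, -0.1282, 0.1023]
orientation: [3.139, -0.098, 0.001]
ft_force: [-2.5, -1.2, 4.4]
opening: 0.141
finger_force: 81.7
```

```bash
python3 - <<'E'
from h import *
st()
E
```

```text
t 48.52 p [ 626.3 -128.2  102.3] phi -3.6 tilt 0.07 F [-2.5 -1.2  4.4] T [-0.07  0.47  0.2 ] op 0.141 ff 81.7 q6 1.38
```

Emit:
send_rows(rows=[[0, [0, 0, 0], [0, 0, 4]]])

```text
clock: 48.65
eef_pos: [0.6262, -0.1282, 0.1023]
orientation: [3.134, -0.208, 0.001]
ft_force: [-2.8, 0.0, 5.2]
opening: 0.137
finger_force: 81.8
```

```bash
python3 - <<'E'
from h import *
st()
E
```

```text
t 48.65 p [ 626.2 -128.2  102.3] phi -7.6 tilt 0.06 F [-2.8  0.   5.2] T [-0.05  0.65  0.18] op 0.137 ff 81.8 q6 1.45
```

Emit:
send_rows(rows=[[0, [0, 0, 0], [0, 0, 3]]])

```text
clock: 48.78
eef_pos: [0.626, -0.128, 0.1023]
orientation: [3.128, -0.289, 0.0]
ft_force: [-5.2, 0.1, 5.2]
opening: 0.139
finger_force: 82.0
```

```bash
python3 - <<'E'
from h import *
st()
E
```

```text
t 48.77 p [ 626.  -128.   102.3] phi -10.5 tilt 0.03 F [-5.2  0.1  5.2] T [0.01 0.75 0.39] op 0.139 ff 82.0 q6 1.50
```

Emit:
send_rows(rows=[[0, [0, 0, 0], [0, 0, 2]]])

```text
clock: 48.9
eef_pos: [0.6258, -0.1279, 0.1023]
orientation: [3.122, -0.341, -0.001]
ft_force: [-6.1, -0.1, 6.0]
opening: 0.134
finger_force: 82.5
```

```bash
python3 - <<'E'
from h import *
st()
E
```

```text
t 48.90 p [ 625.8 -127.9  102.3] phi -12.5 tilt 0.05 F [-6.1 -0.1  6. ] T [-0.01  0.95  0.84] op 0.134 ff 82.5 q6 1.53
```

Emit:
send_rows(rows=[[40, [0, 0, 0], [0, 0, 0]], [40, [0, 0, 0], [0, 0, 0]], [50, [0, 0, -20], [0, 0, 0]], [60, [0, 0, -40], [0, 0, 0]], [60, [0, 0, -40], [0, 0, 0]], [60, [0, 0, 0], [0, 0, -10.4]], [60, [0, 0, 0], [0, 0, -10.4]], [60, [0, 0, 0], [0, 0, -10.4]], [60, [0, 0, 0], [0, 0, -10.4]], [60, [0, 0, 0], [0, 0, -10.4]], [60, [0, 0, 0], [0, 0, -10.4]], [60, [0, 0, 0], [0, 0, -10.4]]])

```text
clock: 50.4
eef_pos: [0.6266, -0.1278, 0.2028]
orientation: [2.71, 1.587, 0.002]
ft_force: [-0.3, 0.5, 0.3]
opening: 0.602
finger_force: 0.0
```

Emit:
send_rows(rows=[[60, [0, 0, 0], [0, 0, -10.5]], [60, [0, 0, 0], [0, 0, -10.5]], [60, [0, 0, 0], [0, 0, -10.5]], [60, [0, 0, 0], [0, 0, -10.5]], [60, [0, 0, 0], [0, 0, -10.5]], [60, [0, 0, 0], [0, 0, -10.5]], [60, [0, 0, 0], [0, 0, -10.5]], [60, [0, 0, 0], [0, 0, -10.5]], [60, [0, 0, 0], [0, 0, -10.5]], [60, [0, 0, 0], [0, 0, -10.5]], [60, [0, 0, 0], [0, 0, -10.4]], [60, [0, 0, 0], [0, 0, -10.4]]])

```text
clock: 51.9
eef_pos: [0.6265, -0.1278, 0.2028]
orientation: [-0.178, 3.135, -0.001]
ft_force: [-1.2, 0.2, -0.3]
opening: 0.602
finger_force: 0.0
```

```bash
python3 - <<'E'
from h import *
st();look();go(449.5,258.5,180,185.5)
E
```

```text
t 51.90 p [ 626.5 -127.8  202.8] phi -173.5 tilt 0.11 F [-1.2  0.2 -0.3] T [ 0.02  0.03 -0.04] op 0.602 ff 0.0 q6 -1.94
scene
 red ztop 0.452 top [ 664.9 -104.3   15.6    3.1   73. ] all [568.  105.  473.7  37.2 -61.6] 257
 red ztop 0.090 top [622.8 -22.3 229.8  84.7  89.9] all [652.   -2.5 246.7 115.6 -60.9] 1661
 red ztop 0.116 top [ 631.3 -133.2   58.8   48.   -51.6] all [ 623.9 -136.4  128.4  111.6   19.8] 2090
side
 red ztop 0.050 top [446.4 259.3  58.3  21.6   3. ] all [447.7 254.   94.   93.8 -12.5] 235
 red ztop 0.115 top [ 624.6 -128.5   62.6   18.2  -14.3] all [620.  -36.7 307.4 117.4 -88.8] 1884
 red ztop 0.050 top [427.5 118.8  60.9  17.3 -27.1] all [422.2 143.1 136.5  92.9 -78. ] 184
 batt? [ 582.2 -304.3   62.3   28.1  -51.9] 79 [73. 67. 63.]
GO turn wz 0.7 (phi -173.8) then shift [139.2 401.5 22.6]
```

Emit:
send_rows(rows=[[60, [0, 0, 0], [0, 0, 0.8]], [60, [17.4, 50.2, 3], [0, 0, 0]], [60, [17.4, 50.2, 3], [0, 0, 0]], [60, [17.4, 50.2, 3], [0, 0, 0]], [60, [17.4, 50.2, 3], [0, 0, 0]], [60, [17.4, 50.2, 3], [0, 0, 0]], [60, [17.4, 50.2, 3], [0, 0, 0]], [60, [17.4, 50.2, 3], [0, 0, 0]], [60, [17.4, 50.1, 3], [0, 0, 0]], [60, [0, 0, 0], [0, 0, 0]], [60, [0, 0, 0], [0, 0, 0]]])

```text
clock: 53.38
eef_pos: [0.4504, 0.2588, 0.1774]
orientation: [-0.144, 3.138, -0.001]
ft_force: [0.4, -0.7, 0.5]
opening: 0.599
finger_force: 0.0
```

```bash
python3 - <<'E'
from h import *
st();wbar(449,259);look(("scene",));go(449.5,258.5,36,185.5)
E
```

```text
t 53.38 p [450.4 258.8 177.4] phi -174.7 tilt 0.04 F [ 0.4 -0.7  0.5] T [-0.    0.04 -0.03] op 0.599 ff 0.0 q6 -1.21
wrist bar 965 [449.  259.5  63.3  13.3   5.6]
wrist disc circ [448.3 259.2  51. ] [397.3 208.8] [499.3 309.8]
scene
 red ztop 0.049 top [451.9 257.7  64.   19.    7.2] all [446.7 255.3 111.1 106.    7.5] 808
 red ztop 0.050 top [431.5 118.6  63.3  15.2 -28.7] all [426.4 118.3 107.4 107.3  17.7] 898
 red ztop 0.090 top [624.9  51.4  83.4  74.5  -8.7] all [623.8  51.4 124.8 118.  -57.3] 1647
 red ztop 0.116 top [ 629.1 -129.5   63.5   14.8  -10.6] all [ 611.1 -128.   155.5  116.9  -17.6] 2120
 batt? [ 589.7 -306.    55.6   53.6  -88.7] 70 [85. 87. 89.]
GO turn wz -0.3 (phi -174.8) then shift [1.4 0.6 141.3]
```

Emit:
send_rows(rows=[[60, [0.4, 0.3, 45], [0, 0, 0]], [60, [0, 0, 45], [0, 0, 0]], [60, [0, 0, 33], [0, 0, 0]], [60, [0, 0, 11], [0, 0, 0]], [60, [0, 0, 5], [0, 0, 0]], [60, [0, 0, 2], [0, 0, 0]], [60, [0, 0, 0], [0, 0, 0]], [0, [0, 0, 0], [0, 0, 0]], [0, [0, 0, 0], [0, 0, 0]], [0, [0, 0, 0], [0, 0, 0]], [0, [0, 0, 0], [0, 0, 0]], [0, [0, 0, 0], [0, 0, 0]]], newtons=80)

```text
clock: 54.98
eef_pos: [0.4502, 0.2596, 0.0368]
orientation: [-0.146, 3.137, 0.001]
ft_force: [-0.5, 0.7, 4.4]
opening: 0.135
finger_force: 81.0
```

```bash
python3 - <<'E'
from h import *
st()
E
```

```text
t 54.98 p [450.2 259.6  36.8] phi -174.7 tilt 0.07 F [-0.5  0.7  4.4] T [0.   0.11 0.01] op 0.135 ff 81.0 q6 -1.21
```

Emit:
send_rows(rows=[[0, [0, 0, -30], [0, 0, 0]], [0, [0, 0, -45], [0, 0, 0]], [0, [0, 0, -45], [0, 0, 0]], [0, [0, 0, 0], [0, 0, 0]], [0, [0, 0, 0], [0, 0, 0]]])

```text
clock: 55.6
eef_pos: [0.4495, 0.2591, 0.1547]
orientation: [0.146, -3.137, 0.001]
ft_force: [-1.0, 0.6, -1.4]
opening: 0.135
finger_force: 80.2
```

```bash
python3 - <<'E'
from h import *
st();lidin("w7");go(622.3,52.5,125,185.5)
E
```

```text
t 55.60 p [449.5 259.1 154.7] phi -174.7 tilt 0.09 F [-1.   0.6 -1.4] T [-0.   -0.02  0.03] op 0.135 ff 80.2 q6 -1.21
lid disc plane (slopes deg, z) [-1.8 -0.1] 8.8
disc circle [ 1.6  1.4 48.9] [-27.8 -47.5] [50.3 50. ]
bar x -28.8 30.8
GO turn wz -0.2 (phi -174.7) then shift [-152.6 -222.1 28.9]
```

Emit:
send_rows(rows=[[0, [-25.4, -37, 0], [0, 0, 0]], [0, [-25.4, -37, 0], [0, 0, 0]], [0, [-25.4, -37, 0], [0, 0, 0]], [0, [-25.4, -37, 0], [0, 0, 0]], [0, [-25.5, -37, 0], [0, 0, 0]], [0, [-25.5, -37.1, 0], [0, 0, 0]], [0, [0, 0, 0], [0, 0, 0]], [0, [0, 0, 15], [0, 0, 0]], [0, [0, 0, 10], [0, 0, 0]], [0, [0, 0, 4], [0, 0, 0]], [0, [0, 0, 0], [0, 0, 0]], [0, [0, 0, 0], [0, 0, 0]]])

```text
clock: 57.15
eef_pos: [0.6226, 0.0526, 0.1276]
orientation: [-0.147, 3.137, 0.0]
ft_force: [0.5, 0.7, 0.3]
opening: 0.135
finger_force: 80.2
```

```bash
python3 - <<'E'
from h import *
st();go(622.3,52.5,122,185.5)
E
```

```text
t 57.15 p [622.6  52.6 127.6] phi -174.6 tilt 0.06 F [0.5 0.7 0.3] T [-0.01  0.01 -0.02] op 0.135 ff 80.2 q6 -1.63
GO turn wz -0.1 (phi -174.6) then shift [0.3 -0.1 5.6]
```

Emit:
send_rows(rows=[[0, [0, 0, 1], [0, 0, 0]], [0, [0, 0, 1], [0, 0, 0]], [0, [0, 0, 0], [0, 0, 0]]])

```text
clock: 57.52
eef_pos: [0.6225, 0.0523, 0.1249]
orientation: [0.146, -3.138, -0.0]
ft_force: [0.1, -0.3, -0.3]
opening: 0.135
finger_force: 80.2
```

Emit:
send_rows(rows=[[0, [0, 0, 1], [0, 0, 0]], [0, [0, 0, 0], [0, 0, 0]]])

```text
clock: 57.78
eef_pos: [0.6224, 0.0523, 0.1239]
orientation: [0.146, -3.138, 0.0]
ft_force: [0.5, -0.2, -0.6]
opening: 0.135
finger_force: 80.2
```

Emit:
send_rows(rows=[[0, [0, 0, 1], [0, 0, 0]], [0, [0, 0, 0], [0, 0, 0]]])

```text
clock: 58.02
eef_pos: [0.6224, 0.0523, 0.1229]
orientation: [0.146, -3.138, 0.0]
ft_force: [0.8, 0.1, -0.8]
opening: 0.137
finger_force: 80.2
```

```bash
python3 - <<'E'
from h import *
st()
E
```

```text
t 58.02 p [622.4  52.3 122.9] phi -174.7 tilt 0.01 F [ 0.8  0.1 -0.8] T [-0.02 -0.01 -0.02] op 0.137 ff 80.2 q6 -1.63
```

Emit:
send_rows(rows=[[0, [0, 0, 1], [0, 0, 0]], [0, [0, 0, 1], [0, 0, 0]], [0, [0, 0, 0], [0, 0, 0]]])

```text
clock: 58.4
eef_pos: [0.6224, 0.0523, 0.1208]
orientation: [0.146, -3.138, -0.0]
ft_force: [0.4, 0.1, -0.4]
opening: 0.139
finger_force: 80.2
```

Emit:
send_rows(rows=[[0, [0, 0, 1], [0, 0, 0]], [0, [0, 0, 0], [0, 0, 0]]])

```text
clock: 58.65
eef_pos: [0.6224, 0.0523, 0.1198]
orientation: [0.146, -3.138, -0.0]
ft_force: [0.0, -0.2, 0.0]
opening: 0.138
finger_force: 80.2
```

Emit:
send_rows(rows=[[0, [0, 0, 1], [0, 0, 0]], [0, [0, 0, 0], [0, 0, 0]]])

```text
clock: 58.9
eef_pos: [0.6224, 0.0523, 0.1189]
orientation: [0.146, -3.138, 0.0]
ft_force: [-0.4, -0.2, -0.3]
opening: 0.133
finger_force: 80.2
```

Emit:
send_rows(rows=[[0, [0, 0, 0.5], [0, 0, 0]], [0, [0, 0, 0], [0, 0, 0]]])

```text
clock: 59.15
eef_pos: [0.6225, 0.0523, 0.1184]
orientation: [0.146, -3.138, -0.0]
ft_force: [-0.1, 0.3, -1.5]
opening: 0.132
finger_force: 80.2
```

```bash
python3 - <<'E'
from h import *
st()
E
```

```text
t 59.15 p [622.5  52.3 118.4] phi -174.7 tilt 0.00 F [-0.1  0.3 -1.5] T [0.03 0.04 0.01] op 0.132 ff 80.2 q6 -1.63
```

Emit:
send_rows(rows=[[0, [0, 0, 1], [0, 0, 0]], [0, [0, 0, 0], [0, 0, 0]]])

```text
clock: 59.4
eef_pos: [0.6225, 0.0523, 0.1176]
orientation: [-0.146, 3.138, -0.0]
ft_force: [0.5, -1.2, 0.6]
opening: 0.134
finger_force: 80.4
```

Emit:
send_rows(rows=[[0, [0, 0, 1], [0, 0, 0]], [0, [0, 0, 0], [0, 0, 0]]])

```text
clock: 59.65
eef_pos: [0.6227, 0.0524, 0.1174]
orientation: [-0.146, 3.137, -0.0]
ft_force: [-1.2, 0.6, 5.6]
opening: 0.137
finger_force: 80.8
```

Emit:
send_rows(rows=[[0, [0, 0, 1], [0, 0, 0]], [0, [0, 0, 0], [0, 0, 0]]])

```text
clock: 59.9
eef_pos: [0.6227, 0.0524, 0.1174]
orientation: [-0.146, 3.136, -0.0]
ft_force: [-2.6, -0.1, 8.3]
opening: 0.132
finger_force: 81.5
```

```bash
python3 - <<'E'
from h import *
st()
E
```

```text
t 59.90 p [622.7  52.4 117.4] phi -174.7 tilt 0.10 F [-2.6 -0.1  8.3] T [-0.   0.6  0. ] op 0.132 ff 81.5 q6 -1.63
```

Contact at 117.4. Now I'll turn gently.

Emit:
send_rows(rows=[[0, [0, 0, 0], [0, 0, 3]], [0, [0, 0, 0.1], [0, 0, 4]], [0, [0, 0, 0.4], [0, 0, 4]], [0, [0, 0, 0.4], [0, 0, 4]]])

```text
clock: 60.4
eef_pos: [0.6231, 0.0519, 0.1159]
orientation: [0.268, 3.128, -0.001]
ft_force: [-0.3, -1.6, 5.6]
opening: 0.134
finger_force: 81.0
```

```bash
python3 - <<'E'
from h import *
st()
E
```

```text
t 60.40 p [623.1  51.9 115.9] phi 170.2 tilt 0.14 F [-0.3 -1.6  5.6] T [-0.29  0.12  0.11] op 0.134 ff 81.0 q6 -1.37
```

Emit:
send_rows(rows=[[0, [0, 0, 0.4], [0, 0, 4]], [0, [0, 0, 0.4], [0, 0, 4]], [0, [0, 0, 0.4], [0, 0, 4]]])

```text
clock: 60.78
eef_pos: [0.6232, 0.0519, 0.1148]
orientation: [0.593, 3.082, -0.0]
ft_force: [0.4, -0.5, 5.3]
opening: 0.137
finger_force: 81.0
```

```bash
python3 - <<'E'
from h import *
st()
E
```

```text
t 60.77 p [623.2  51.9 114.8] phi 158.2 tilt 0.15 F [ 0.4 -0.5  5.3] T [-0.2   0.07  0.07] op 0.137 ff 81.0 q6 -1.16
```

Threading smoothly.

Emit:
send_rows(rows=[[0, [0, 0, 0.45], [0, 0, 5]], [0, [0, 0, 0.45], [0, 0, 5]], [0, [0, 0, 0.5], [0, 0, 5]], [0, [0, 0, 0.5], [0, 0, 5]], [0, [0, 0, 0.5], [0, 0, 5]]])

```text
clock: 61.4
eef_pos: [0.6231, 0.052, 0.1123]
orientation: [1.247, 2.881, 0.001]
ft_force: [0.3, -1.3, 5.4]
opening: 0.136
finger_force: 81.0
```

```bash
python3 - <<'E'
from h import *
st()
E
```

```text
t 61.40 p [623.1  52.  112.3] phi 133.2 tilt 0.14 F [ 0.3 -1.3  5.4] T [-0.28  0.05  0.07] op 0.136 ff 81.0 q6 -0.72
```

Emit:
send_rows(rows=[[0, [0, 0, 0.5], [0, 0, 5]], [0, [0, 0, 0.5], [0, 0, 5]], [0, [0, 0, 0.5], [0, 0, 5]], [0, [0, 0, 0.5], [0, 0, 5]], [0, [0, 0, 0.5], [0, 0, 5]], [0, [0, 0, 0.5], [0, 0, 5]]])

```text
clock: 62.15
eef_pos: [0.6231, 0.0521, 0.1093]
orientation: [1.951, 2.46, 0.002]
ft_force: [0.3, -1.2, 5.3]
opening: 0.141
finger_force: 81.0
```

```bash
python3 - <<'E'
from h import *
st()
E
```

```text
t 62.15 p [623.1  52.1 109.3] phi 103.2 tilt 0.14 F [ 0.3 -1.2  5.3] T [-0.14  0.02  0.1 ] op 0.141 ff 81.0 q6 -0.20
```

Emit:
send_rows(rows=[[0, [0, 0, 0.5], [0, 0, 5]], [0, [0, 0, 0.5], [0, 0, 5]], [0, [0, 0, 0.5], [0, 0, 5]], [0, [0, 0, 0.5], [0, 0, 5]], [0, [0, 0, 0.5], [0, 0, 5]], [0, [0, 0, 0.5], [0, 0, 5]], [0, [0, 0, 0.5], [0, 0, 5]], [0, [0, 0, 0.5], [0, 0, 5]]])

```text
clock: 63.15
eef_pos: [0.6233, 0.052, 0.1053]
orientation: [2.674, 1.645, 0.003]
ft_force: [0.6, -1.3, 4.7]
opening: 0.135
finger_force: 81.0
```

```bash
python3 - <<'E'
from h import *
st()
E
```

```text
t 63.15 p [623.3  52.  105.3] phi 63.2 tilt 0.16 F [ 0.6 -1.3  4.7] T [-0.33 -0.03  0.05] op 0.135 ff 81.0 q6 0.50
```

Emit:
send_rows(rows=[[0, [0, 0, 0.4], [0, 0, 4]], [0, [0, 0, 0.4], [0, 0, 4]]])

```text
clock: 63.4
eef_pos: [0.6232, 0.0519, 0.1044]
orientation: [2.782, 1.455, 0.003]
ft_force: [-0.4, -1.7, 5.7]
opening: 0.134
finger_force: 81.0
```

Emit:
send_rows(rows=[[0, [0, 0, 0.4], [0, 0, 4]], [0, [0, 0, 0.3], [0, 0, 3]]])

```text
clock: 63.65
eef_pos: [0.6227, 0.0523, 0.1038]
orientation: [2.867, 1.284, 0.002]
ft_force: [-2.1, 0.3, 7.0]
opening: 0.138
finger_force: 81.3
```

```bash
python3 - <<'E'
from h import *
st()
E
```

```text
t 63.65 p [622.7  52.3 103.8] phi 48.2 tilt 0.08 F [-2.1  0.3  7. ] T [-0.1   0.45  0.2 ] op 0.138 ff 81.3 q6 0.76
```

Nearly on the rim. I'll continue with small turns until the torque rises.

Emit:
send_rows(rows=[[0, [0, 0, 0.1], [0, 0, 4]], [0, [0, 0, 0], [0, 0, 4]]])

```text
clock: 63.9
eef_pos: [0.6227, 0.0523, 0.1038]
orientation: [2.949, 1.08, 0.002]
ft_force: [-1.5, -0.6, 6.2]
opening: 0.135
finger_force: 81.2
```

```bash
python3 - <<'E'
from h import *
st()
E
```

```text
t 63.90 p [622.7  52.3 103.8] phi 40.2 tilt 0.08 F [-1.5 -0.6  6.2] T [-0.09  0.36  0.19] op 0.135 ff 81.2 q6 0.90
```

Emit:
send_rows(rows=[[0, [0, 0, 0], [0, 0, 4]]])

```text
clock: 64.03
eef_pos: [0.6229, 0.0523, 0.1038]
orientation: [2.985, 0.977, 0.003]
ft_force: [-1.0, -1.7, 6.7]
opening: 0.137
finger_force: 81.1
```

```bash
python3 - <<'E'
from h import *
st()
E
```

```text
t 64.03 p [622.9  52.3 103.8] phi 36.2 tilt 0.10 F [-1.  -1.7  6.7] T [-0.03  0.15  0.13] op 0.137 ff 81.1 q6 0.97
```

Emit:
send_rows(rows=[[0, [0, 0, 0], [0, 0, 3]]])

```text
clock: 64.15
eef_pos: [0.6231, 0.0524, 0.1038]
orientation: [3.01, 0.899, 0.004]
ft_force: [-1.0, -0.9, 6.5]
opening: 0.134
finger_force: 81.1
```

```bash
python3 - <<'E'
from h import *
st()
E
```

```text
t 64.15 p [623.1  52.4 103.8] phi 33.2 tilt 0.13 F [-1.  -0.9  6.5] T [-0.06  0.14  0.13] op 0.134 ff 81.1 q6 1.02
```

Emit:
send_rows(rows=[[0, [0, 0, 0], [0, 0, 4]]])

```text
clock: 64.28
eef_pos: [0.6229, 0.0525, 0.1038]
orientation: [3.039, 0.793, 0.003]
ft_force: [-2.2, -0.2, 6.6]
opening: 0.137
finger_force: 81.6
```

```bash
python3 - <<'E'
from h import *
st()
E
```

```text
t 64.28 p [622.9  52.5 103.8] phi 29.3 tilt 0.11 F [-2.2 -0.2  6.6] T [-0.06  0.46  0.63] op 0.137 ff 81.6 q6 1.09
```

Emit:
send_rows(rows=[[0, [0, 0, 0], [0, 0, 3]]])

```text
clock: 64.4
eef_pos: [0.6224, 0.0525, 0.1038]
orientation: [3.059, 0.716, 0.001]
ft_force: [-4.2, -0.5, 7.9]
opening: 0.135
finger_force: 82.8
```

```bash
python3 - <<'E'
from h import *
st()
E
```

```text
t 64.40 p [622.4  52.5 103.8] phi 26.3 tilt 0.04 F [-4.2 -0.5  7.9] T [-0.13  0.75  1.14] op 0.135 ff 82.8 q6 1.14
```

Emit:
send_rows(rows=[[0, [0, 0, 0], [0, 0, 2]]])

```text
clock: 64.53
eef_pos: [0.6222, 0.0525, 0.1037]
orientation: [3.07, 0.664, 0.0]
ft_force: [-5.2, -0.7, 7.1]
opening: 0.133
finger_force: 86.3
```

```bash
python3 - <<'E'
from h import *
st()
E
```

```text
t 64.53 p [622.2  52.5 103.7] phi 24.4 tilt 0.02 F [-5.2 -0.7  7.1] T [-0.22  0.75  1.54] op 0.133 ff 86.3 q6 1.17
```

Emit:
send_rows(rows=[[40, [0, 0, 0], [0, 0, 0]], [40, [0, 0, 0], [0, 0, 0]], [50, [0, 0, -20], [0, 0, 0]], [60, [0, 0, -50], [0, 0, 0]], [60, [0, 0, -50], [0, 0, 0]], [60, [-31.4, 41, -5], [0, 0, 0]], [60, [-31.4, 41, -5], [0, 0, 0]], [60, [-31.4, 41, -5], [0, 0, 0]], [60, [-31.4, 41, -5], [0, 0, 0]], [60, [-31.4, 41, 0], [0, 0, 0]], [60, [-31.4, 41, 0], [0, 0, 0]], [60, [-31.4, 41, 0], [0, 0, 0]]])

```text
clock: 66.03
eef_pos: [0.54, -0.3014, 0.2442]
orientation: [3.07, 0.662, 0.002]
ft_force: [0.3, -0.3, -0.4]
opening: 0.597
finger_force: 0.0
```

Emit:
send_rows(rows=[[60, [0, 0, 0], [0, 0, 0]], [60, [0, 0, 0], [0, 0, 0]]])

```text
clock: 66.28
eef_pos: [0.5406, -0.2996, 0.2433]
orientation: [3.071, 0.662, 0.002]
ft_force: [0.4, 0.2, -1.2]
opening: 0.597
finger_force: 0.0
```

```bash
python3 - <<'E'
from h import *
st();look()
c=vision.camera_model("wrist");p,d=vision.snapshot("wrist");np.savez("w8.npz",p=p,d=d,**c)
uv=c["mtx"]@(c["R"]@np.array([.589,-.2945,.03])+c["t"]);uv=uv[:2]/uv[2];print(uv)
u,v=uv.astype(int);u=np.clip(u,80,559);v=np.clip(v,75,324)
k=cv2.resize(p[v-75:v+75,u-80:u+80],None,fx=4,fy=4,interpolation=cv2.INTER_CUBIC);print(u-80,v-75)
cv2.imwrite("pics/w8.png",k[:,:,::-1])
E
```

```text
t 66.28 p [ 540.6 -299.6  243.3] phi 24.3 tilt 0.06 F [ 0.4  0.2 -1.2] T [ 0.01  0.01 -0.01] op 0.597 ff 0.0 q6 0.59
scene
 red ztop 0.050 top [430.8 118.4  63.7  15.3 -28.6] all [425.7 117.1 111.2 103.5  12.2] 898
 red ztop 0.116 top [624.8  51.1  63.7  18.   26.1] all [604.1  50.8 161.3 111.4 -16.1] 1910
 red ztop 0.116 top [ 628.2 -129.4   64.5   15.7  -11. ] all [ 611.6 -128.4  155.   116.8  -18.1] 2148
 batt? [ 589.9 -296.6   56.5   50.   -29.7] 69 [81. 83. 85.]
side
 red ztop 0.116 top [ 592.9 -148.4  374.7  111.4   73.7] all [ 606.1 -121.5  429.4  150.4   79.2] 1591
 red ztop 0.051 top [427.4 119.9  60.2  19.5 -35. ] all [427.6 120.1  94.2  84.6 -15.1] 226
 batt? [ 586.9 -299.8   55.7   39.7  -33.2] 106 [68. 63. 58.]
[336.06559356 135.79000034]
256 60
```

View pics/w8.png

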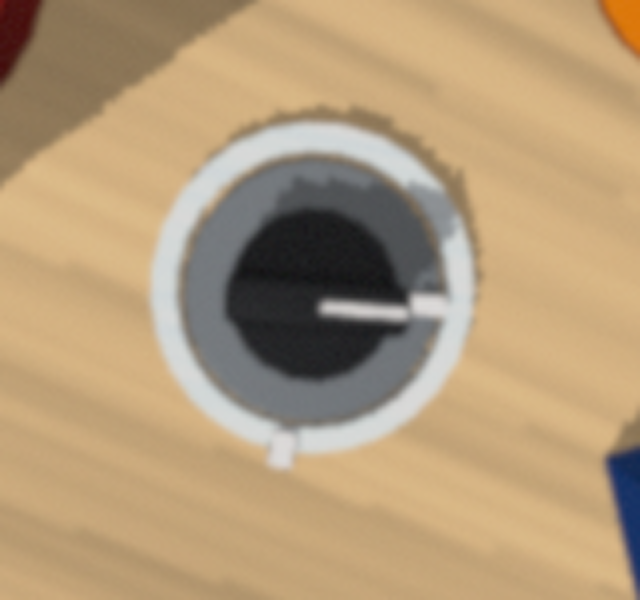

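Crop: the knob is centred near (313,295), its bar and pointer point right with the tip block at (430,305), and the index mark is on the ring at (283,450). The mark lies about 100° clockwise of the pointer. Next I'll compute the exact angle.

```bash
cat >> h.py <<'E'
def dial(p,d,c,cx=588.5,cy=-294.5):
    W=cloud(d,c)*1000;h=masks(p)["h"];r=np.hypot(W[...,0]-cx,W[...,1]-cy)
    z=W[...,2];ok=d>0
    wh=(h[...,1]<45)&(h[...,2]>165)
    for m in comps(ok&wh&(r<62),6):
        P=W[m];print("white",m.sum(),np.argwhere(m).mean(0)[::-1].round(1),P.mean(0).round(1),"z",np.percentile(P[:,2],[5,95]).round(1),rect(P[:,:2]/1000),"r",np.hypot(*(P[:,:2]-[cx,cy]).T).min().round(1),np.hypot(*(P[:,:2]-[cx,cy]).T).max().round(1))
    b=ok&(z>41)&(z<52)&(r<40);print("bar",b.sum(),rect(W[b][:,:2]/1000))
    return W,h,r,z
E
python3 - <<'E'
from h import *
p,d,c=load("w8.npz");W,h,r,z=dial(p,d,c)
fo=(d>0)&(r<58)&(h[...,1]<60);
hull=cv2.convexHull(W[fo&(z>1)&(z<16)][:,:2].astype(np.float32))[:,0];print("outer circ",circ(hull).round(1))
# dark foot/ring boundary: grey foot
g=(d>0)&(h[...,1]<60)&(h[...,2]>90)&(h[...,2]<150)&(z>4)&(z<14)&(r<60);hull=cv2.convexHull(W[g][:,:2].astype(np.float32))[:,0];print("grey",circ(hull).round(1),np.median(z[g]))
for y in range(128,145,2): print(y,h[y,350:374,2].tolist())
for y in range(162,180,2): print(y,h[y,316:340,2].tolist())
E
```

```text
white 1628 [332.8 131.1] [ 590.2 -290.8    6.8] z [2.2 9.4] [ 588.8 -292.2  101.7  100.   -15.4] r 29.0 53.9
white 50 [347.  137.2] [ 593.7 -304.8   46.4] z [45.2 47.4] [ 593.6 -304.8   22.4    2.6  -70.6] r 0.8 22.7
white 15 [393.1 290.1] [ 560.7 -319.4  283.8] z [282.8 284.5] [ 560.7 -319.2    2.4    1.3   57.1] r 35.9 38.4
bar 587 [ 589.3 -292.3   51.9   14.1  -70.3]
outer circ [ 589.1 -292.5   50.2]
grey [ 591.4 -295.    42.1] 7.723851987509043
128 [30, 27, 30, 32, 51, 69, 80, 82, 84, 86, 94, 106, 111, 113, 113, 116, 135, 165, 201, 215, 216, 217, 215, 201]
130 [26, 26, 21, 29, 40, 59, 74, 81, 84, 94, 107, 111, 105, 103, 108, 108, 119, 145, 187, 212, 216, 216, 215, 203]
132 [27, 31, 29, 28, 33, 37, 47, 62, 86, 105, 113, 111, 103, 98, 97, 100, 112, 133, 175, 206, 215, 216, 215, 208]
134 [48, 46, 44, 41, 41, 41, 42, 70, 127, 178, 196, 198, 195, 194, 194, 191, 184, 175, 181, 203, 214, 215, 214, 200]
136 [148, 142, 137, 135, 133, 130, 123, 122, 149, 197, 216, 218, 218, 218, 218, 218, 215, 209, 208, 214, 216, 216, 214, 206]
138 [193, 194, 195, 200, 202, 203, 198, 178, 154, 167, 183, 18
[... 845 characters left out ...]
 204, 201, 197, 189, 179, 183, 202, 213, 212, 211, 212, 214, 214, 214, 215]
170 [212, 213, 212, 213, 212, 211, 205, 201, 212, 217, 219, 218, 216, 207, 197, 208, 215, 216, 217, 216, 216, 217, 216, 216]
172 [205, 207, 209, 211, 212, 211, 203, 197, 210, 218, 219, 218, 213, 203, 201, 207, 210, 213, 212, 213, 214, 215, 215, 216]
174 [191, 194, 197, 201, 204, 206, 206, 208, 215, 218, 219, 217, 210, 199, 204, 210, 212, 211, 212, 213, 212, 213, 214, 214]
176 [188, 188, 188, 188, 189, 191, 197, 202, 208, 213, 214, 212, 210, 209, 211, 214, 214, 214, 213, 212, 212, 211, 211, 212]
178 [190, 191, 191, 190, 189, 187, 189, 190, 190, 191, 191, 191, 197, 202, 206, 209, 210, 212, 212, 213, 214, 214, 214, 214]
```

```bash
python3 - <<'E'
from h import *
p,d,c=load("w8.npz");o=np.array([589.2,-292.4])
for u,v in((326.2,170),(326.2,172),(326,174),(363.5,136.4)):
    for z in (.008,):
        q=ray(u,v,z,c)[:2]*1000-o;print(u,v,np.hypot(*q).round(1),np.degrees(np.arctan2(q[1],q[0])).round(1))
pw=cloud(d,c)*1000
print(pw[172,326],pw[136,363])
go(589.5,-293.5,150,-70.5)
go(589.5,-293.5,150,109.5)
# scene check
p,d,c=load("scene0.npz");v,u=240,230
k=cv2.resize(p[244:304,224:304],None,fx=8,fy=8,interpolation=cv2.INTER_CUBIC);cv2.imwrite("pics/dial.png",k[:,:,::-1])
E
```

```text
326.2 170 46.9 -166.7
326.2 172 49.4 -166.1
326 174 52.0 -165.9
363.5 136.4 37.0 -71.5
[ 541.49096045 -303.82171915    9.95230579] [ 601.23781985 -326.03598173   12.15376671]
GO turn wz 94.9 (phi 24.4) then shift [11.5 -47.3 93.0]
GO turn wz -85.1 (phi 24.4) then shift [-11.5 47.3 93.0]
```

Emit:
send_rows(rows=[[60, [0, 0, 0], [0, 0, -10.6]], [60, [0, 0, 0], [0, 0, -10.6]], [60, [0, 0, 0], [0, 0, -10.6]], [60, [0, 0, 0], [0, 0, -10.6]], [60, [0, 0, 0], [0, 0, -10.6]], [60, [0, 0, 0], [0, 0, -10.7]], [60, [0, 0, 0], [0, 0, -10.7]], [60, [0, 0, 0], [0, 0, -10.7]], [60, [-5, 23.9, 30], [0, 0, 0]], [60, [-5, 23.9, 30], [0, 0, 0]], [60, [0, 0, 33], [0, 0, 0]], [60, [0, 0, 0], [0, 0, 0]]], newtons=30)

```text
clock: 67.92
eef_pos: [0.5881, -0.2911, 0.1456]
orientation: [-1.808, -2.561, 0.001]
ft_force: [0.4, -0.3, -0.4]
opening: 0.598
finger_force: 0.0
```

```bash
python3 - <<'E'
from h import *
st();c=vision.camera_model("wrist");p,d=vision.snapshot("wrist");dial(p,d,c);go(589,-293,20,109.6)
E
```

```text
t 67.92 p [ 588.1 -291.1  145.6] phi 109.6 tilt 0.39 F [ 0.4 -0.3 -0.4] T [-0.02 -0.02 -0.02] op 0.598 ff 0.0 q6 -0.85
white 2496 [321.2 188. ] [ 586.7 -288.4    7.7] z [0.3 9.8] [ 590.2 -294.2  103.5  102.3  -43.9] r 0.5 53.4
bar 933 [ 588.9 -291.7   51.1   13.7  -70. ]
GO turn wz -0.1 (phi 109.5) then shift [-1.1 -0.1 128.5]
```

Emit:
send_rows(rows=[[60, [-0.5, 0, 0], [0, 0, 0]], [60, [0, 0, 45], [0, 0, 0]], [60, [0, 0, 45], [0, 0, 0]], [60, [0, 0, 22], [0, 0, 0]], [60, [0, 0, 10], [0, 0, 0]], [60, [0, 0, 4], [0, 0, 0]], [60, [0, 0, 1], [0, 0, 0]], [60, [0, 0, 0], [0, 0, 0]], [0, [0, 0, 0], [0, 0, 0]], [0, [0, 0, 0], [0, 0, 0]], [0, [0, 0, 0], [0, 0, 0]], [0, [0, 0, 0], [0, 0, 0]]])

```text
clock: 69.47
eef_pos: [0.5892, -0.2939, 0.0228]
orientation: [1.814, 2.564, -0.0]
ft_force: [-0.9, 0.8, 3.7]
opening: 0.157
finger_force: 32.4
```

```bash
python3 - <<'E'
from h import *
st()
E
```

```text
t 69.47 p [ 589.2 -293.9   22.8] phi 109.4 tilt 0.03 F [-0.9  0.8  3.7] T [ 0.09  0.19 -0.01] op 0.157 ff 32.4 q6 -0.85
```

Emit:
send_rows(rows=[[0, [0, 0, 0], [0, 0, 8]], [0, [0, 0, 0], [0, 0, 8]], [0, [0, 0, 0], [0, 0, 8]], [0, [0, 0, 0], [0, 0, 8]], [0, [0, 0, 0], [0, 0, 8]], [0, [0, 0, 0], [0, 0, 8]]])

```text
clock: 70.22
eef_pos: [0.5889, -0.2938, 0.0229]
orientation: [-2.704, -1.599, 0.001]
ft_force: [-2.2, 1.0, 4.1]
opening: 0.16
finger_force: 32.5
```

Emit:
send_rows(rows=[[0, [0, 0, 0], [0, 0, 8]], [0, [0, 0, 0], [0, 0, 8]], [0, [0, 0, 0], [0, 0, 8]], [0, [0, 0, 0], [0, 0, 8]], [0, [0, 0, 0], [0, 0, 8]], [0, [0, 0, 0], [0, 0, 7.8]], [0, [0, 0, 0], [0, 0, 0]], [0, [0, 0, 0], [0, 0, 0]]])

```text
clock: 71.22
eef_pos: [0.5887, -0.2936, 0.0228]
orientation: [-3.118, -0.378, 0.001]
ft_force: [-4.7, 2.0, 5.4]
opening: 0.155
finger_force: 32.7
```

```bash
python3 - <<'E'
from h import *
st()
E
```

```text
t 71.22 p [ 588.7 -293.6   22.8] phi 13.8 tilt 0.04 F [-4.7  2.   5.4] T [ 0.3   0.69 -0.03] op 0.155 ff 32.7 q6 0.82
```

Emit:
send_rows(rows=[[50, [0, 0, 0], [0, 0, 0]], [60, [0, 0, 0], [0, 0, 0]], [60, [0, 0, -40], [0, 0, 0]], [60, [-10, 0, -50], [0, 0, 0]], [60, [-25, 0, -50], [0, 0, 0]], [60, [-25, 0, -50], [0, 0, 0]], [60, [0, 0, 0], [0, 0, 0]], [60, [0, 0, 0], [0, 0, 0]]])

```text
clock: 72.22
eef_pos: [0.5309, -0.3079, 0.212]
orientation: [-3.119, -0.374, -0.0]
ft_force: [0.4, 0.3, -0.5]
opening: 0.599
finger_force: 0.0
```

```bash
python3 - <<'E'
from h import *
st();c=vision.camera_model("wrist");p,d=vision.snapshot("wrist");np.savez("w9.npz",p=p,d=d,**c);dial(p,d,c)
uv=c["mtx"]@(c["R"]@np.array([.589,-.293,.03])+c["t"]);u,v=(uv[:2]/uv[2]).astype(int);print(u,v);u=np.clip(u,80,559);v=np.clip(v,75,324)
k=cv2.resize(p[v-75:v+75,u-80:u+80],None,fx=4,fy=4,interpolation=cv2.INTER_CUBIC);print(u-80,v-75);cv2.imwrite("pics/w9.png",k[:,:,::-1])
E
```

```text
t 72.22 p [ 530.9 -307.9  212. ] phi 13.7 tilt 0.02 F [ 0.4  0.3 -0.5] T [ 0.04 -0.04  0.03] op 0.599 ff 0.0 q6 0.75
white 2097 [320.8 123.2] [ 587.7 -292.2    8.1] z [ 3.  11.7] [ 589.  -291.6  100.8  100.7  -30.9] r 1.6 53.7
white 6 [392.7 291.3] [ 545.9 -331.7  253. ] z [252.3 253.5] [ 5.458e+02 -3.319e+02  1.500e+00  5.000e-01  5.240e+01] r 56.0 57.6
bar 734 [ 588.9 -292.4   51.    13.8   14.1]
321 124
241 49
```

View pics/w9.png

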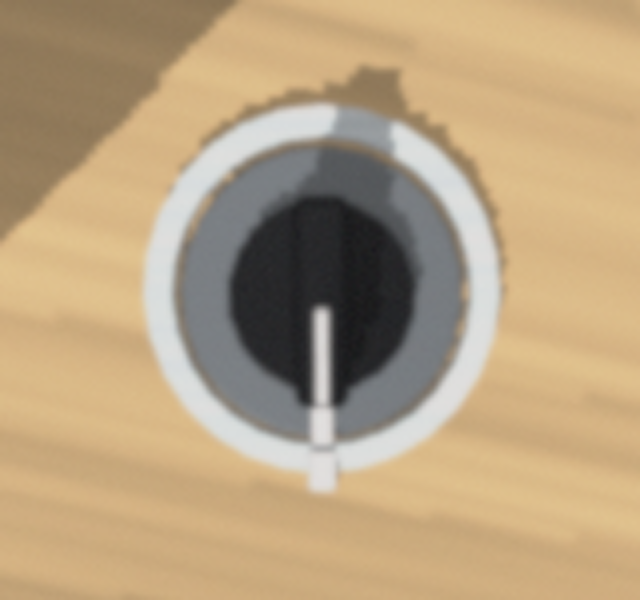

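Crop: the pointer (322,425) lines up with the index mark (322,470). In the last check, both lid tops read 116 mm, which is the home height. Handing in.

```bash
python3 - <<'E'
from bench import bot
print(bot.job_done())
E
```

```text
the job is handed in; nothing more can be done
None
```

I handed the job in: all three batteries are in the empty bin, both bins are closed with their lids fully home, the spare lid lies right way up on the shelf, and the dial pointer is at the index mark.

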